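# Lay the gauging kit out on its shadow pads

### The job

Set the inspection kit out for the next shift: put the ring gauge, the V-block, the plug gauge and the white insert box each on the blue pad that carries its own white silhouette, one after another, squarely over the silhouette and lying flat. Leave the marker pen and the small gauge block where they lie.

Things in the scene. Friction and masses are not known exactly. Their poses are not given: they have to be found in the camera images.
- ring_gauge_mid (a point): Ring gauge: thick knurled steel ring, 39 mm outside diameter, 17 mm high, lying flat on the bench, 135 g; grasp across the outside. Point at its centre, half-way up (8.5 mm above what it stands on); z up along the ring's axis. Its turn about z does not matter.
- vee_block_mid (a point): V-block: ground steel block, about 44 x 46 mm in plan and 35 mm high, with a 90-degree groove in its top running along its own x, 420 g; grasp across its sides along its own y (44 mm). Point at its centre, half-way up (17.5 mm above what it stands on); z up.
- plug_gauge_mid (a point): Plug gauge: double-ended steel plug with a black hexagonal grip, lying down, 84 mm long along its own y, grip 16 mm wide and 14 mm high, from y = -25 to y = +18 mm; 110 g; grasp the black grip across its own x. Point at mid-length, half-way up (7 mm above what it lies on); z up.
- insert_box_mid (a point): Insert box: flat closed white box with a printed lid and a green band at one end, 92 mm along its own x, 47 mm along its own y, 13 mm high, 60 g; grasp across its 47 mm width. The lid does not open. Point at its centre, half-way up (6.5 mm above what it lies on); z up.
- ring_pad_top (a point): Blue pad 80 x 80 mm with a white ring (43 mm across, blue centre): place of the ring gauge. Origin at the centre of its flat top face, 5 mm above the bench; z up. Fixed to the bench. 
- vee_pad_top (a point): Blue pad 80 x 80 mm with a white 48 mm square that a narrow blue line divides: place of the V-block. The blue line shows the groove and runs along the pad's own x; the block's x goes along it, either way round. Origin at the centre of its flat top face, 5 mm above the bench; z up. Fixed to the bench. 
- plug_pad_top (a point): Blue pad 56 x 106 mm with a white slim bar 88 mm long that is wider in the middle: place of the plug gauge. The bar runs along the pad's own y; the gauge's y goes along it, either way round. Origin at the centre of its flat top face, 5 mm above the bench; z up. Fixed to the bench. 
- box_pad_top (a point): Blue pad 108 x 64 mm with a white 96 x 51 mm rectangle: place of the insert box. The long side runs along the pad's own x; the box's x goes along it, either way round. Origin at the centre of its flat top face, 5 mm above the bench; z up. Fixed to the bench. 
- marker_pen_mid (a point): Bystander: marker pen with black cap, 98 mm long along its own y and 12 mm thick, lying on the bench; point at its middle. To be left alone.
- gauge_block_mid (a point): Bystander: small bare steel gauge block, 9 mm along its own x, 35 mm along its own y, 10 mm high, lying on the bench; point at its middle. To be left alone.
Things that resemble listed ones, but are neither listed nor needed, are in the scene too. Leave any brown or turquoise look-alike of the part that bears plug_gauge_mid alone.

How it is judged:
At the end, for the whole second after the job is handed in: Each of the four things lies flat (within 0.12 rad) and at rest on the top of its own pad, its centre within 12 mm of the pad's centre; V-block, plug gauge and insert box are also in line with their silhouette within 0.21 rad (12 degrees), either way round (horizontal distance between ring_gauge_mid and ring_pad_top below 0.012 m and z of ring_gauge_mid in the frame of ring_pad_top between 0.0045 and 0.0125 m and angle between each of ring_gauge_mid, vee_block_mid, plug_gauge_mid, insert_box_mid's own z axis and vertical below 0.12 rad and linear speed of each of ring_gauge, vee_block, plug_gauge, insert_box below 0.02 m/s and horizontal distance between vee_block_mid and vee_pad_top below 0.012 m and z of vee_block_mid in the frame of vee_pad_top between 0.0135 and 0.0215 m and angle between the x axis of vee_block_mid and the x axis of vee_pad_top, either way round below 0.21 rad and horizontal distance between plug_gauge_mid and plug_pad_top below 0.012 m and z of plug_gauge_mid in the frame of plug_pad_top between 0.003 and 0.011 m and angle between the y axis of plug_gauge_mid and the y axis of plug_pad_top, either way round below 0.21 rad and horizontal distance between insert_box_mid and box_pad_top below 0.012 m and z of insert_box_mid in the frame of box_pad_top between 0.0025 and 0.0105 m and angle between the x axis of insert_box_mid and the x axis of box_pad_top, either way round below 0.21 rad); the robot touches nothing.
It fails at once if the marker pen is pushed more than 30 mm (distance of marker_pen_mid from where it was at the start of the episode above 0.03 m).
It fails at once if the small gauge block is pushed more than 30 mm (distance of gauge_block_mid from where it was at the start of the episode above 0.03 m).
It also fails if it takes over 102 s, if anything falls off the work surface, if the arm or the gripper's body presses on something with over 40 N, if the wrist force passes 120 N, or if a joint passes its speed limit or range.

### The arm

A 6-joint arm with a two-finger parallel gripper is mounted at the origin on a cart in front of the work surface, level with it; the furniture and walls round the work are solid. World frame = base frame: x ahead of the robot, y to its left, z up, the work surface at z = 0. Lengths are in m, angles in rad, forces in N, time in s.
With the tool pointing down it reaches from about 0.35 to 0.875 m from the base axis. Payload 4.2 kg.
Tool frame: the origin (TCP) lies midway between the tips of the shut fingers; the grasp point (between the pads) lies 19 mm behind it (env.hold_point_z is the distance from the TCP to the grasp point, in m); z points along the fingers, y is the direction in which the jaws open and shut (so a half turn about z gives the same grasp; the last joint's range is limited). The gripper opens to 85 mm and grips with 20 to 120 N. Pads are 22 mm wide; open, the fingers measure 114 mm over their backs; the gripper's body (76 mm by 85 mm) begins 54 mm behind the grasp point. The pads swing forward as they close: fully open they stand 13 mm farther back than shut.
Start: joints at [-1.06, 0.385, 0.008, 0, -1.194, -0.259], TCP at [0.156, -0.605, 0.231] pointing down, gripper open.
Joint ranges: [-3.14, 3.14], [-1.21, 2.06], [-1.07, 1.41], [-3.16, 2.05], [-2.99, -0.16], [-3.1, 3.1]. Speed limits (rad/s): [2.79, 2.79, 3.14, 3.14, 3.14, 3.14].

### API

Orientations are given as a 3x3 rotation matrix whose columns are the frame's x, y, z axes.
In Python, from bench import env gives the robot as it stands. The module is installed in compiled form; this text tells all that it offers.
- The arm moves only by the shell command python3 -m creep 'ROWS' [OPENING] [FORCE]. ROWS is a JSON object of lists of equal length, an entry for each row: "slide": the shift along the tool's x, y, z in m, a list of three; "yaw": the turn about the tool's z in degrees. In form: {"slide": [[x, y, z], ...], "yaw": [yaw, ...]}. A call has 1 to 10 rows; each row is the pose to reach, as a shift and turn from the pose commanded when the call began, along the tool's axes at that moment; what a row does not reach only later rows make up. A row lasts 1/10 s, in which the tool goes at most 50 mm and 8.59 degrees, less where a joint would pass 70% of its speed; a pose out of reach is approached as far as the arm can. A call with a gripper value outside its range is refused whole. OPENING is the opening, from 0 (shut) to 1 (fully open), set as the call begins (- or left out, the last holds). The fingers move at their own pace and stop on an object; FORCE is the grip in N (left out, the last holds). Time passes only in rows, so rows that repeat a pose let the fingers close. It gives the time, the measured TCP pose, the force and the opening at its end, in the units of the state.
- env.read_state(): the state, without advancing time (a new reading comes with each control period).
- env.capture(name): name is "scene" or "top" or "wrist"; returns a dict with "pixels" (480x640x3 uint8, red, green, blue), "fx", "fy", "cx", "cy" (pixels), "cam_to_world" (4x4, takes a point from camera to world coordinates); the wrist camera has in their place "mount" (4x4, takes a point from camera to tool coordinates, whose origin is the TCP and whose axes are the flange's). Camera axes: x right, y up, looking along -z (the intrinsics and any distortion apply to the point x, -y, -z); pixel columns grow to the right and rows downward; lengths in m; the calibration is good to about 2 mm. The wrist camera is an equidistant fisheye: a pixel r from the principal point sees the ray r / f radians off the axis. A picture is of the moment at which its call begins: read the wrist's pose just before it. There is no depth.
- env.job_done(): hands the job in, once; it reports no verdict.
Trained networks look in a picture, given as the dict that the camera call returned (one of the last four; its "shot" number tells which), for a name from the list of things; names that differ only in an ending like _2 or _b are one class to them, and where a whole thing is asked for, a point or a joint stands for the part that bears it (a point fixed in the world has none). Each returns a list of dicts, best first, with "p" (0 to 1); they miss things now and then, are a little off and sometimes report something else, mostly with a low value. They report only what shows in the picture. A call takes as long as a camera call. They do not tell look-alikes from the thing itself.
- env.regions_of(picture, label): "pixels" (480x640 bool, what is visible of it) and "extent" ([left, top, right, bottom] in pixels, round what is visible of it).
- env.pinpoint(picture, label): "point" ([column, row] in pixels: a listed point, or the origin of a listed thing).
The state is a dict: "time_s": time; "q": joint angles; "qd": joint speeds; "joint_torque": joint torques, N m; "tool_pos": TCP position; "ee_rot": TCP orientation; "force": force on the tool from outside, world axes, zero at the start; "torque": the same for the moment, N m; "grip_width": finger opening in m.
Only numpy, scipy, OpenCV 4.12 (cv2) and the standard library are available. Lean on these libraries where they do the work, as an engineer would, in place of code of your own. Each camera call takes 0.05 s, during which the arm holds its last target.

## Working session

There is one attempt and no reset: what is moved stays moved. The work goes in short steps, Python scripts to look and compute and a shell command to move; the robot and the scene stay as the last step left them, time stands still between calls to the robot, and variables do not carry over. Pictures are saved under pics/ and viewed, and the job is handed in when it is done.

```bash
ls; mkdir -p pics
python3 - <<'E'
from bench import env
import cv2
for n in ["scene","top"]:
    c=env.capture(n); cv2.imwrite(f"pics/{n}0.png",c["pixels"][:,:,::-1])
    print(n,c["fx"],c["fy"],c["cx"],c["cy"],c["cam_to_world"],[k for k in c])
s=env.read_state(); print(s["time_s"],s["tool_pos"],s["ee_rot"],s["grip_width"],env.hold_point_z)
E
```

```text
pics
scene 515.3294021869136 515.3294021869136 321.21071892729924 238.1096478594584 [[-8.78997331e-01  2.78688123e-01 -3.86906477e-01 -1.79438389e-04]
 [-4.76640645e-01 -4.90877528e-01  7.29282489e-01  9.62529791e-01]
 [ 1.33186734e-02  8.25452714e-01  5.64314124e-01  7.74742615e-01]
 [ 0.00000000e+00  0.00000000e+00  0.00000000e+00  1.00000000e+00]] ['pixels', 'fx', 'fy', 'cx', 'cy', 'cam_to_world', 'shot']
top 458.13884935885744 458.13884935885744 319.76515542642403 234.77567941598818 [[ 9.00755452e-03  9.86110326e-01 -1.65847188e-01  3.35585439e-01]
 [-9.99959344e-01  8.95195141e-03 -1.08278346e-03  1.05863283e-02]
 [ 4.16912020e-04  1.65850199e-01  9.86150870e-01  1.01280747e+00]
 [ 0.00000000e+00  0.00000000e+00  0.00000000e+00  1.00000000e+00]] ['pixels', 'fx', 'fy', 'cx', 'cy', 'cam_to_world', 'shot']
0.1 [ 0.15560716 -0.60478443  0.23033271] [[-9.68503093e-01 -2.49000851e-01 -5.79067408e-04]
 [-2.49001508e-01  9.68501254e-01  1.88944414e-03]
 [ 9.03543118e-05  1.97412115e-03 -9.99998047e-01]] 0.0855627121066894 0.0187
```

View pics/scene0.png

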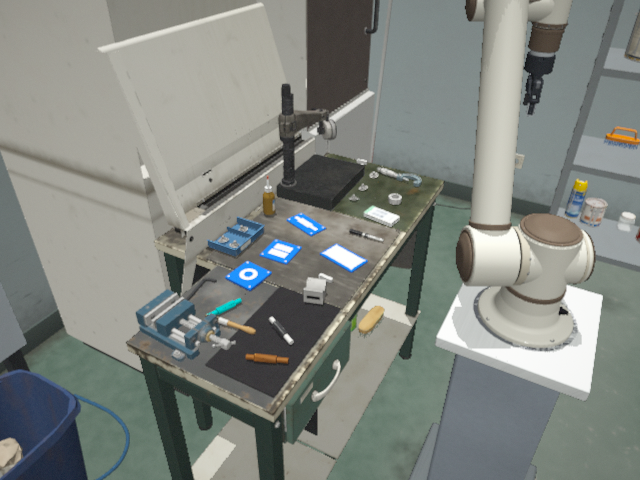

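View pics/top0.png

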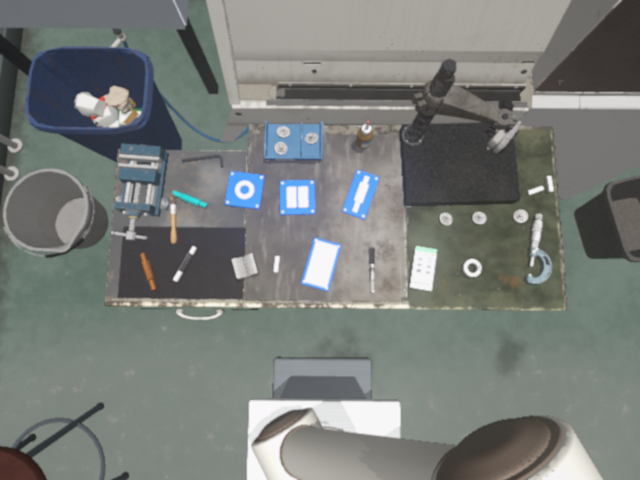

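The top view shows these candidates:
- Ring gauge at about (472,267).
- V-block at (244,265).
- Black-grip plug gauge at (185,262), with a brown look-alike at (148,270) and a turquoise one at (189,198).
- Insert box at (423,268).
- Pads: ring (245,189), V-block (297,197), plug (361,194), box (321,264).
- Bystanders: pen (372,270) and small gauge block (277,264).

Next I'll measure them and view enlarged crops.

```bash
cat > h.py <<'E'
import numpy as np, cv2
from bench import env
Z={'ring_gauge_mid':.0085,'vee_block_mid':.0175,'plug_gauge_mid':.007,'insert_box_mid':.0065,'ring_pad_top':.005,'vee_pad_top':.005,'plug_pad_top':.005,'box_pad_top':.005,'marker_pen_mid':.006,'gauge_block_mid':.005}
def w(c,u,v,z):
    T=c["cam_to_world"]; d=T[:3,:3]@np.array([(u-c["cx"])/c["fx"],-(v-c["cy"])/c["fy"],-1.])
    o=T[:3,3]; return o+d*(z-o[2])/d[2]
def rect(c,mask,z):
    v,u=np.nonzero(mask); P=np.array([w(c,a,b,z)[:2] for a,b in zip(u,v)],dtype=np.float32)
    return cv2.minAreaRect(P*1000)
E
python3 - <<'E'
from h import *
for n in ["top","scene"]:
    c=env.capture(n)
    for k,z in Z.items():
        for r in env.pinpoint(c,k)[:4]:
            if r["p"]>.1: print(n,k,round(r["p"],2),np.round(r["point"],1),np.round(w(c,*r["point"],z),4))
    if n=="top":
        big=cv2.resize(c["pixels"][140:310,110:560,::-1],None,fx=4,fy=4,interpolation=cv2.INTER_CUBIC)
        cv2.imwrite("pics/a.png",big[:,:800]); cv2.imwrite("pics/b.png",big[:,800:1600])
E
```

```text
top ring_gauge_mid 0.57 [473.4 265.5] [ 0.4391 -0.3267  0.0085]
top vee_block_mid 0.83 [246.3 266.6] [0.4313 0.171  0.0175]
top plug_gauge_mid 0.62 [191.3 197.6] [0.5872 0.3024 0.007 ]
top plug_gauge_mid 0.61 [186.7 259.1] [0.4477 0.3048 0.007 ]
top plug_gauge_mid 0.48 [147.7 272.7] [0.4169 0.3887 0.007 ]
top insert_box_mid 0.63 [422.2 267.3] [ 0.4343 -0.2144  0.0065]
top ring_pad_top 0.7 [245.6 189.4] [0.6079 0.1809 0.005 ]
top ring_pad_top 0.59 [359.6 195.2] [ 0.5967 -0.0777  0.005 ]
top vee_pad_top 0.97 [294.7 195.6] [0.5945 0.0692 0.005 ]
top plug_pad_top 0.92 [358.5 194.6] [ 0.5981 -0.0752  0.005 ]
top plug_pad_top 0.68 [246.  189.9] [0.6068 0.1799 0.005 ]
top box_pad_top 0.74 [184.2 263. ] [0.4392 0.3104 0.005 ]
top marker_pen_mid 0.54 [375.1 266.1] [ 0.436  -0.1108  0.006 ]
top gauge_block_mid 0.38 [277.4 263.9] [0.439  0.1046 0.005 ]
scene ring_gauge_mid 0.57 [392.4 199.5] [ 0.4381 -0.3107  0.0085]
scene vee_block_mid 0.7 [315.6 289.2] [0.432  0.1712 0.0175]
scene vee_block_mid 0.62 [251.2 273.3] [0.5926 0.1949 0.0175]
scene plug_gauge_mid 0.75 [220.  308.4] [0.5891 0.32   0.007 ]
scene plug_gauge_mid 0.71 [279.2 329.9] [0.4405 0.3127 0.007 ]
scene plug_gauge_mid 0.59 [266.7 358.5] [0.4196 0.3915 0.007 ]
scene insert_box_mid 0.96 [381.6 213.2] [ 0.4368 -0.226   0.0065]
scene ring_pad_top 0.59 [251.1 273. ] [0.6033 0.1814 0.005 ]
scene ring_pad_top 0.33 [392.9 200.4] [ 0.4368 -0.3123  0.005 ]
scene vee_pad_top 0.75 [281.  251.6] [0.5876 0.0718 0.005 ]
scene plug_pad_top 0.67 [304.8 220.8] [ 0.6079 -0.0847  0.005 ]
scene box_pad_top 0.8 [344.6 254.3] [0.4414 0.0024 0.005 ]
scene marker_pen_mid 0.41 [365.5 233.8] [ 0.4333 -0.1076  0.006 ]
scene gauge_block_mid 0.6 [325.7 274.8] [0.4439 0.0995 0.005 ]
```

View pics/a.png

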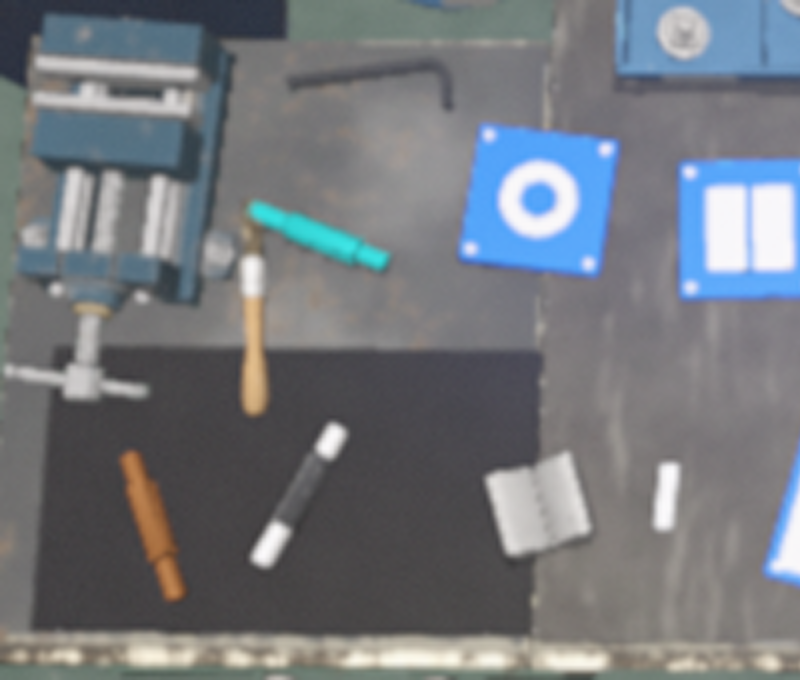

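View pics/b.png

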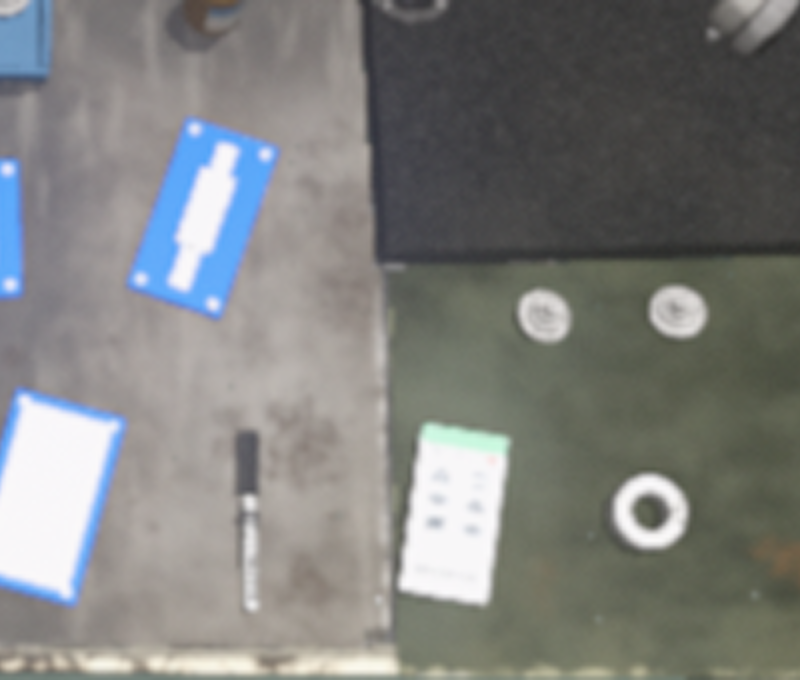

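Run:
```python
from h import *
c=env.capture("top"); hsv=cv2.cvtColor(c["pixels"],cv2.COLOR_RGB2HSV)
blue=cv2.inRange(hsv,(100,140,150),(115,255,255))
n,l,s,_=cv2.connectedComponentsWithStats(cv2.morphologyEx(blue,cv2.MORPH_CLOSE,np.ones((3,3))))
for i in range(1,n):
    if s[i,4]>150:
        print("blue",s[i],rect(c,l==i,.005))
for k in ["ring_gauge_mid","vee_block_mid","plug_gauge_mid","insert_box_mid","marker_pen_mid","gauge_block_mid"]:
    for r in env.regions_of(c,k)[:4]:
        if r["p"]>.2: print(k,round(r["p"],2),r["extent"],r["pixels"].sum(),rect(c,r["pixels"],Z[k]))
# bright blobs
for nm,(x0,y0,x1,y1),z,th in [("ring",(455,250,490,285),.0085,130),("box",(405,240,442,296),.0065,140),("vee",(228,248,262,283),.0175,115),("plug",(165,238,205,290),.007,120)]:
    m=np.zeros((480,640),bool); m[y0:y1,x0:x1]=c["pixels"][y0:y1,x0:x1].max(2)>th
    n,l,s,_=cv2.connectedComponentsWithStats(m.astype(np.uint8))
    big=[i for i in range(1,n) if s[i,4]>25]; m=np.isin(l,big)
    print(nm,m.sum(),rect(c,m,z), [s[i].tolist() for i in big])
```

```text
blue [225 172  39  37 774] ((607.0509643554688, 183.50567626953125), (78.93013763427734, 80.04103088378906), 83.22185516357422)
blue [344 172  34  46 570] ((599.9855346679688, -79.33238983154297), (52.78017807006836, 102.8287124633789), 70.72364044189453)
blue [280 180  35  35 542] ((591.7637939453125, 63.83368682861328), (78.8331298828125, 77.1858139038086), 1.3408058881759644)
ring_gauge_mid 0.79 [460.7, 257.2, 482.2, 278.2] 204 ((433.554931640625, -321.10125732421875), (35.20774841308594, 40.13703918457031), 0.5180842876434326)
vee_block_mid 0.85 [233.6, 252.9, 258.1, 276.4] 505 ((432.4183349609375, 173.81204223632812), (48.02250671386719, 53.54314422607422), 15.650934219360352)
plug_gauge_mid 0.7 [142.3, 255.8, 156.2, 288.7] 203 ((421.3572998046875, 388.20526123046875), (81.72370910644531, 14.271949768066406), 22.140348434448242)
plug_gauge_mid 0.61 [173.3, 244.6, 194.0, 281.7] 233 ((439.4687194824219, 309.75762939453125), (16.640329360961914, 82.40308380126953), 61.697105407714844)
plug_gauge_mid 0.46 [173.8, 186.7, 209.4, 211.5] 231 ((585.05810546875, 306.2743225097656), (83.75
[... 274 characters left out ...]
46875, -102.90155792236328), (11.087786674499512, 97.0842056274414), 89.49491882324219)
ring 240 ((435.73419189453125, -323.4638671875), (39.54594039916992, 40.266544342041016), 87.5477523803711) [[463, 258, 19, 19, 240]]
box 1186 ((433.3534240722656, -212.01638793945312), (70.88457489013672, 121.44155883789062), 88.74861907958984) [[405, 240, 3, 56, 143], [409, 245, 29, 47, 1043]]
vee 824 ((434.6477355957031, 171.85055541992188), (75.05599212646484, 65.48424530029297), 1.7347303628921509) [[231, 248, 31, 35, 824]]
plug 164 ((450.0480041503906, 310.53765869140625), (97.1441421508789, 55.867862701416016), 7.723977565765381) [[170, 238, 7, 6, 33], [189, 245, 8, 10, 56], [173, 270, 10, 12, 75]]
```

```bash
cat >> h.py <<'E'
def plan(pos,jaw=None):
    s=env.read_state(); R=s["ee_rot"]; d=R.T@(np.array(pos)-s["tool_pos"])
    a=np.degrees(np.arctan2(R[1,1],R[0,1])); y=0 if jaw is None else -(((jaw-a)+90)%180-90)
    q6=s["q"][5]
    print("t %.2f tcp %s jaw %.1f q6 %.2f q1 %.2f grip %.4f F %s | slide %s yaw %.2f"%(s["time_s"],np.round(s["tool_pos"],4),a,q6,s["q"][0],s["grip_width"],np.round(s["force"],1),np.round(d,4),y))
def wcap():
    s=env.read_state(); c=env.capture("wrist"); c["R"]=s["ee_rot"]; c["p"]=s["tool_pos"]; return c
def ww(c,u,v,z):
    x,y=(u-c["cx"])/c["fx"],(v-c["cy"])/c["fy"]; r=np.hypot(x,y)+1e-12
    d=np.array([x*np.sin(r)/r,-y*np.sin(r)/r,-np.cos(r)])
    M=c["mount"]; o=c["R"]@M[:3,3]+c["p"]; d=c["R"]@M[:3,:3]@d
    return o+d*(z-o[2])/d[2]
def wrect(c,mask,z):
    v,u=np.nonzero(mask); P=np.array([ww(c,a,b,z)[:2] for a,b in zip(u,v)],dtype=np.float32)
    return cv2.minAreaRect(P*1000)
E
python3 -c "
from h import *
c=wcap(); print(c['mount'],c['fx'],c['cx'],c['cy'])
plan([.42,-.323,.2],None)"
```

```text
[[ 6.23734845e-05  9.48700999e-01  3.16174652e-01  8.13792024e-02]
 [ 9.99999901e-01  8.00087379e-05 -4.37346407e-04 -5.63236395e-04]
 [-4.40207708e-04  3.16174648e-01 -9.48700900e-01 -1.42438552e-01]
 [ 0.00000000e+00  0.00000000e+00  0.00000000e+00  1.00000000e+00]] 371.64829954431775 317.41223629272736 232.90093361343818
t 1.60 tcp [ 0.1557 -0.6053  0.2313] jaw 104.4 q6 -0.26 q1 -1.06 grip 0.0855 F [ 0.4 -0.1 -0.2] | slide [-0.3262  0.2075  0.0313] yaw 0.00
```

```bash
python3 -m creep '{"slide":[[-0.326,0.207,0.03],[-0.326,0.207,0.03],[-0.326,0.207,0.03],[-0.326,0.207,0.03],[-0.326,0.207,0.03],[-0.326,0.207,0.03],[-0.326,0.207,0.03],[-0.326,0.207,0.03],[-0.326,0.207,0.03],[-0.326,0.207,0.03]],"yaw":[0,0,0,0,0,0,0,0,0,0]}' 1 40
python3 - <<'E'
from h import *
c=wcap(); cv2.imwrite("pics/w1.png",c["pixels"][:,:,::-1])
for k in ["ring_gauge_mid","insert_box_mid"]:
    for r in env.pinpoint(c,k)[:2]: print(k,r["p"],r["point"],ww(c,*r["point"],Z[k]))
    for r in env.regions_of(c,k)[:2]: print(k,r["p"],r["extent"],wrect(c,r["pixels"],Z[k]))
plan([.4357,-.3235,.1])
E
```

```text
time_s: 2.6
tool_pos: [0.4204, -0.3229, 0.2013]
ee_rot: [[-0.968, -0.251, -0.0], [-0.251, 0.968, -0.0], [0.0, -0.0, -1.0]]
force: [-0.5, -1.5, 0.5]
grip_width: 0.0856
ring_gauge_mid 0.86 [313.7, 216.8] [ 0.43527601 -0.32309728  0.0085    ]
ring_gauge_mid 0.68 [295.2, 195.7, 339.6, 234.3] ((433.80401611328125, -321.23486328125), (39.980899810791016, 37.72871398925781), 14.540284156799316)
insert_box_mid 0.86 [418.4, 239.7] [ 0.43227126 -0.21727629  0.0065    ]
insert_box_mid 0.64 [549.5, 388.7] [0.59549236 0.06750197 0.0065    ]
insert_box_mid 0.88 [382.5, 183.4, 465.4, 289.3] ((433.3504333496094, -215.2459716796875), (53.87894058227539, 95.82701873779297), 80.35874938964844)
insert_box_mid 0.32 [573.0, 369.8, 616.8, 414.2] ((602.4610595703125, 177.78260803222656), (86.08435821533203, 78.85478210449219), 81.08464050292969)
t 2.85 tcp [ 0.4191 -0.3244  0.2014] jaw 104.3 q6 -0.97 q1 -0.35 grip 0.0850 F [-0.8 -1.   0.1] | slide [-0.0163 -0.0032  0.1014] yaw 0.00
```

View pics/w1.png

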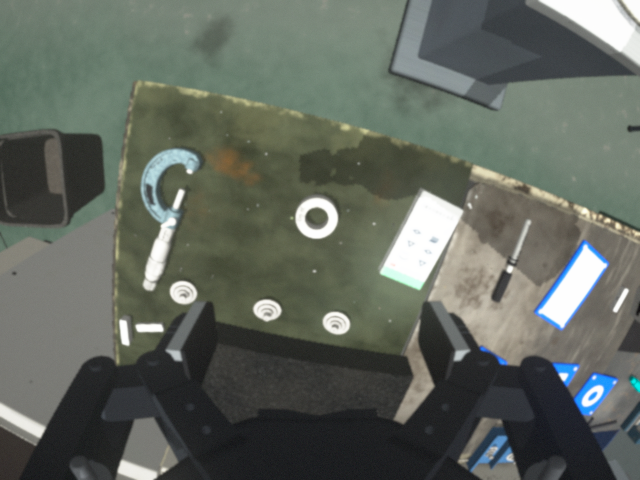

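The wrist view shows the ring at about (316,217), alone on the green mat, and the insert box at (420,240). The wrist and top cameras agree on the ring to about 1 mm, at (0.435,-0.323). Now descending.

```bash
python3 -m creep '{"slide":[[-0.0152,-0.0032,0.05],[-0.0152,-0.0032,0.1],[-0.0152,-0.0032,0.14],[-0.0152,-0.0032,0.16],[-0.0152,-0.0032,0.175],[-0.0152,-0.0032,0.187],[-0.0152,-0.0032,0.192],[-0.0152,-0.0032,0.196],[-0.0152,-0.0032,0.198],[-0.0152,-0.0032,0.198]],"yaw":[0,0,0,0,0,0,0,0,0,0]}'
python3 - <<'E'
from h import *
c=wcap(); cv2.imwrite("pics/w2.png",c["pixels"][:,:,::-1])
plan([.435,-.323,.002])
E
```

```text
time_s: 3.85
tool_pos: [0.4357, -0.323, 0.0038]
ee_rot: [[-0.968, -0.249, 0.001], [-0.249, 0.968, -0.0], [-0.001, -0.001, -1.0]]
force: [0.0, -0.3, -0.5]
grip_width: 0.0857
t 3.90 tcp [ 0.4358 -0.3231  0.0039] jaw 104.4 q6 -0.98 q1 -0.34 grip 0.0856 F [-0.1  0.5  0.4] | slide [0.0007 0.0002 0.0019] yaw 0.00
```

View pics/w2.png

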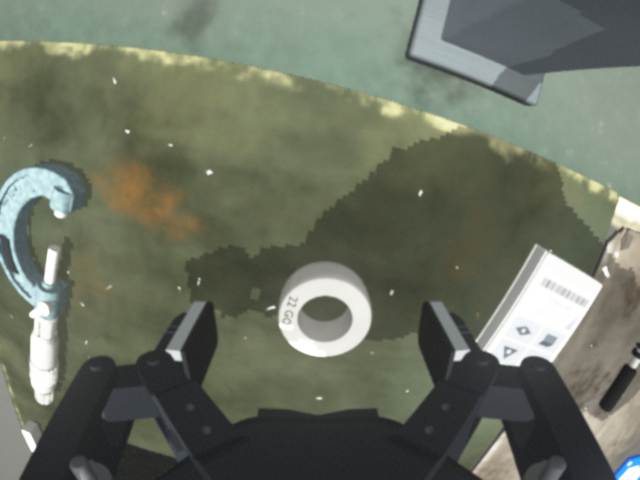

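```bash
python3 -m creep '{"slide":[[0,0,0.001],[0,0,0.001],[0,0,0.001],[0,0,0.001],[0,0,0.001],[0,0,0.001],[0,0,0.001],[0,0,0.001],[0,0,0.001],[0,0,0.001]],"yaw":[0,0,0,0,0,0,0,0,0,0]}' 0 60
python3 - <<'E'
from h import *
c=wcap(); cv2.imwrite("pics/w3.png",c["pixels"][:,:,::-1])
plan([.435,-.323,.15])
E
```

```text
time_s: 4.9
tool_pos: [0.4356, -0.3229, 0.0029]
ee_rot: [[-0.968, -0.249, 0.001], [-0.249, 0.968, -0.0], [-0.0, -0.0, -1.0]]
force: [-0.9, 1.2, 5.5]
grip_width: 0.0352
t 4.95 tcp [ 0.4356 -0.3229  0.0029] jaw 104.4 q6 -0.98 q1 -0.34 grip 0.0358 F [-0.8  1.   5.5] | slide [ 0.0006  0.     -0.1471] yaw 0.00
```

View pics/w3.png

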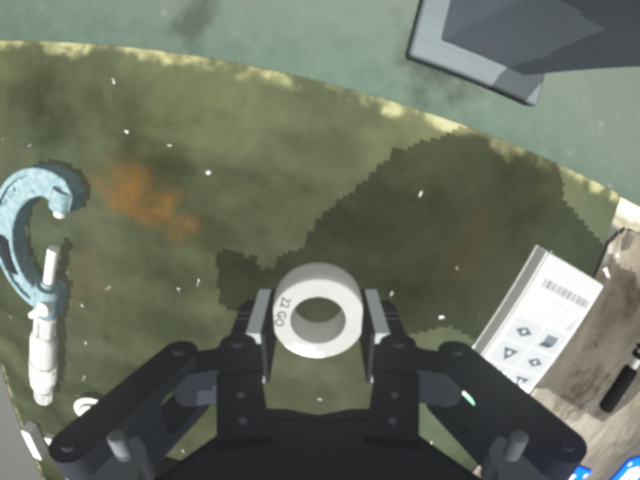

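```bash
python3 -m creep '{"slide":[[0,0,-0.03],[0,0,-0.08],[0,0,-0.12],[0,0,-0.147],[0,0,-0.147]],"yaw":[0,0,0,0,0]}'
python3 - <<'E'
from h import *
c=wcap(); cv2.imwrite("pics/w4.png",c["pixels"][:,:,::-1])
for r in env.pinpoint(c,"ring_gauge_mid")[:1]: print(r["p"],r["point"],ww(c,*r["point"],c["p"][2]+.0055))
for r in env.regions_of(c,"ring_gauge_mid")[:1]: print(r["p"],wrect(c,r["pixels"],c["p"][2]+.0055))
plan([.605,.182,.15])
E
```

```text
time_s: 5.45
tool_pos: [0.4377, -0.324, 0.1535]
ee_rot: [[-0.968, -0.25, 0.009], [-0.25, 0.968, -0.004], [-0.007, -0.006, -1.0]]
force: [0.8, 0.7, -1.4]
grip_width: 0.0356
0.79 ((438.1285705566406, -324.1885986328125), (48.1036491394043, 38.365577697753906), 11.686664581298828)
t 5.60 tcp [ 0.4344 -0.3223  0.1479] jaw 104.4 q6 -0.98 q1 -0.34 grip 0.0359 F [-0.6 -0.2 -1.5] | slide [-0.2906  0.4461 -0.0016] yaw 0.00
```

View pics/w4.png

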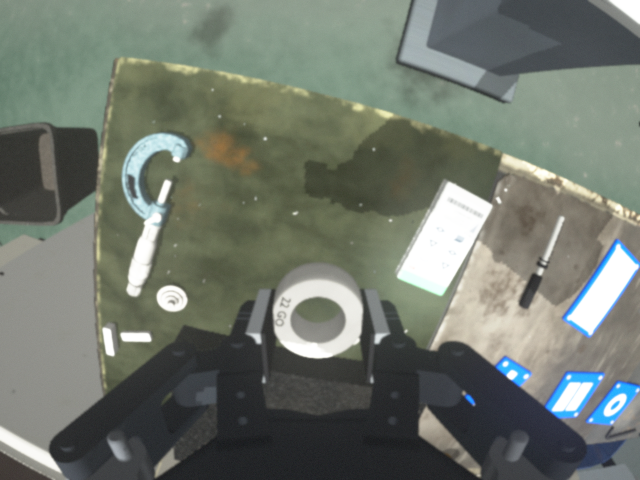

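The ring is held firmly between the pads at (318,310), within about 1-2 mm of the TCP in plan. Carrying it over the ring pad.

```bash
python3 -m creep '{"slide":[[-0.02,0.03,0],[-0.05,0.077,0],[-0.077,0.118,0],[-0.104,0.159,0],[-0.131,0.2,0],[-0.158,0.241,0],[-0.185,0.282,0],[-0.212,0.323,0],[-0.239,0.364,0],[-0.262,0.401,0]],"yaw":[0,0,0,0,0,0,0,0,0,0]}'
python3 -m creep '{"slide":[[-0.016,0.025,0],[-0.0286,0.0451,0],[-0.0286,0.0451,0],[-0.0286,0.0451,0]],"yaw":[0,0,0,0]}'
python3 - <<'E'
from h import *
c=wcap(); cv2.imwrite("pics/w5.png",c["pixels"][:,:,::-1])
for k in ["ring_pad_top","vee_pad_top","plug_pad_top","box_pad_top"]:
    for r in env.pinpoint(c,k)[:2]: print(k,r["p"],r["point"],ww(c,*r["point"],Z[k]))
hsv=cv2.cvtColor(c["pixels"],cv2.COLOR_RGB2HSV)
blue=cv2.inRange(hsv,(100,140,120),(115,255,255))
n,l,s,_=cv2.connectedComponentsWithStats(cv2.morphologyEx(blue,cv2.MORPH_CLOSE,np.ones((3,3))))
for i in range(1,n):
    if s[i,4]>300: print("blue",s[i],wrect(c,l==i,.005))
plan([.607,.183,.02])
E
```

```text
time_s: 6.6
tool_pos: [0.5887, 0.1328, 0.1466]
ee_rot: [[-0.968, -0.25, -0.004], [-0.25, 0.968, -0.002], [0.004, -0.001, -1.0]]
force: [0.9, -0.5, -1.2]
grip_width: 0.0357
time_s: 7.0
tool_pos: [0.6045, 0.1814, 0.1466]
ee_rot: [[-0.968, -0.25, -0.005], [-0.25, 0.968, -0.002], [0.005, -0.001, -1.0]]
force: [-0.6, 0.4, -1.6]
grip_width: 0.036
ring_pad_top 0.76 [318.2, 221.3] [0.60723857 0.18215346 0.005     ]
ring_pad_top 0.5 [43.8, 149.9] [ 0.60177804 -0.08235269  0.005     ]
vee_pad_top 0.79 [183.7, 171.4] [0.59328899 0.06681217 0.005     ]
plug_pad_top 0.6 [44.9, 150.8] [ 0.60239402 -0.08078615  0.005     ]
blue [106   0  84  51 617] ((470.2986755371094, 2.3990821838378906), (62.91206359863281, 46.57297134399414), 74.70005798339844)
blue [  18   86   70  123 3176] ((599.8947143554688, -77.20188903808594), (56.11775207519531, 105.47203826904297), 70.6778564453125)
blue [ 136  115  102  110 4980] ((591.6995849609375, 65.42108154296875), (79.6725082397461, 79.93170166015625), 1.9150668382644653)
blue [ 260  159  126  115 6491] ((607.1865234375, 184.4974822998047), (79.80773162841797, 80.26321411132812), 83.31107330322266)
blue [309 212  25  23 443] ((608.127685546875, 184.69503784179688), (18.348922729492188, 19.19917106628418), 14.494800567626953)
t 7.25 tcp [0.6054 0.1805 0.1491] jaw 104.4 q6 -1.87 q1 0.55 grip 0.0355 F [-0.6  0.6 -2.3] | slide [-0.0023  0.0021  0.1291] yaw 0.00
```

View pics/w5.png

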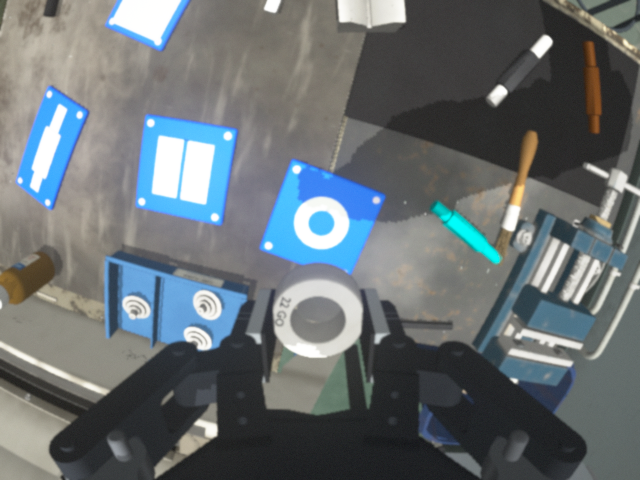

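The wrist view shows the ring pad at (321,222), with the V-block pad at (187,170) and the plug pad at (52,147). It agrees with the top camera within about 1 mm. Lowering.

```bash
python3 -m creep '{"slide":[[-0.003,0.0023,0.03],[-0.003,0.0023,0.07],[-0.003,0.0023,0.1],[-0.003,0.0023,0.12],[-0.003,0.0023,0.13],[-0.003,0.0023,0.134],[-0.003,0.0023,0.136],[-0.003,0.0023,0.138],[-0.003,0.0023,0.138]],"yaw":[0,0,0,0,0,0,0,0,0]}'
python3 -c "
from h import *
c=wcap(); cv2.imwrite('pics/w6.png',c['pixels'][:,:,::-1]);plan([.6073,.184,.009])"
```

```text
time_s: 8.15
tool_pos: [0.6085, 0.1848, 0.0122]
ee_rot: [[-0.968, -0.249, 0.002], [-0.249, 0.968, 0.001], [-0.002, 0.0, -1.0]]
force: [0.8, -0.6, -1.7]
grip_width: 0.0356
t 8.20 tcp [0.6085 0.1847 0.0122] jaw 104.4 q6 -1.87 q1 0.55 grip 0.0358 F [ 0.4  0.7 -1.7] | slide [ 0.0013 -0.0004  0.0032] yaw 0.00
```

View pics/w6.png

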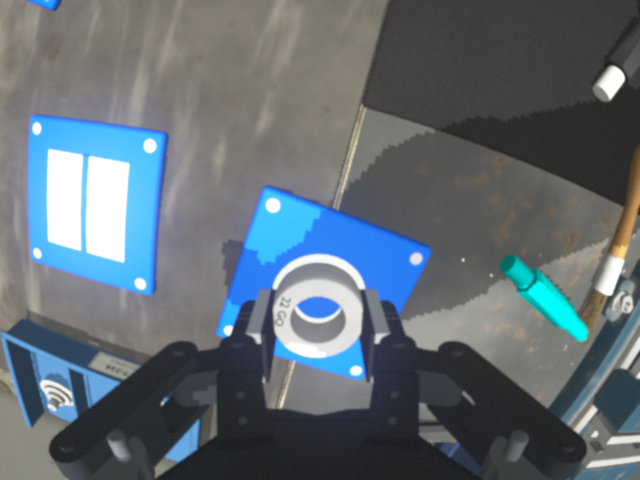

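```bash
python3 -m creep '{"slide":[[0.001,0,0.002],[0.001,0,0.0035],[0.001,0,0.0035]],"yaw":[0,0,0]}'
```

```text
time_s: 8.5
tool_pos: [0.6071, 0.1844, 0.008]
ee_rot: [[-0.968, -0.249, 0.0], [-0.249, 0.968, 0.0], [-0.0, 0.0, -1.0]]
force: [-0.8, 0.0, -0.1]
grip_width: 0.0355
```

```bash
python3 -m creep '{"slide":[[0,0,0],[0,0,0],[0,0,0],[0,0,0],[0,0,0],[0,0,-0.02],[0,0,-0.06],[0,0,-0.1],[0,0,-0.14],[0,0,-0.14]],"yaw":[0,0,0,0,0,0,0,0,0,0]}' 1
python3 - <<'E'
from h import *
env.read_state(); wcap(); c=wcap(); cv2.imwrite("pics/w7.png",c["pixels"][:,:,::-1])
for r in env.pinpoint(c,"ring_gauge_mid")[:2]: print(r["p"],r["point"],ww(c,*r["point"],.0135))
for k in ["vee_block_mid"]:
    for r in env.pinpoint(c,k)[:2]: print(k,r["p"],r["point"],ww(c,*r["point"],Z[k]))
plan([.433,.172,.2],None)
E
```

```text
time_s: 9.5
tool_pos: [0.6107, 0.1858, 0.1552]
ee_rot: [[-0.968, -0.25, 0.013], [-0.25, 0.968, 0.005], [-0.014, 0.002, -1.0]]
force: [0.9, -0.1, 0.2]
grip_width: 0.0854
0.96 [313.9, 213.6] [0.60690075 0.18164074 0.0135    ]
t 9.70 tcp [0.6062 0.1839 0.1466] jaw 104.4 q6 -1.87 q1 0.55 grip 0.0855 F [ 0.2  0.7 -0.5] | slide [ 0.1708  0.0315 -0.053 ] yaw 0.00
```

View pics/w7.png

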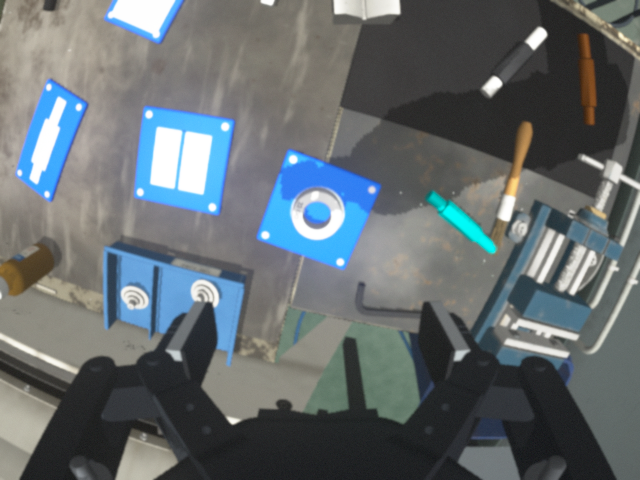

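The ring now sits centred in its white silhouette at (317,213). Next is the V-block.

```bash
python3 -m creep '{"slide":[[0.04,0.008,0],[0.085,0.016,0],[0.125,0.024,0],[0.16,0.0315,0],[0.17,0.0315,0],[0.17,0.0315,0],[0.17,0.0315,0]],"yaw":[0,0,0,0,0,0,0]}' 0.75
python3 - <<'E'
from h import *
wcap(); c=wcap(); cv2.imwrite("pics/w8.png",c["pixels"][:,:,::-1])
for k in ["vee_block_mid","gauge_block_mid","plug_gauge_mid"]:
    for r in env.pinpoint(c,k)[:3]: print(k,r["p"],r["point"],ww(c,*r["point"],Z[k]))
    for r in env.regions_of(c,k)[:3]: print(k,r["p"],r["extent"],wrect(c,r["pixels"],Z[k]))
plan([.433,.172,.15],106)
E
```

```text
time_s: 10.4
tool_pos: [0.4355, 0.1728, 0.1476]
ee_rot: [[-0.968, -0.249, 0.0], [-0.249, 0.968, -0.0], [-0.0, -0.0, -1.0]]
force: [1.1, 0.3, -0.2]
grip_width: 0.0639
vee_block_mid 0.95 [320.4, 215.6] [0.43098782 0.17346343 0.0175    ]
vee_block_mid 0.97 [285.8, 184.2, 352.5, 250.7] ((433.42333984375, 173.70668029785156), (53.98458480834961, 48.508880615234375), 17.75366973876953)
vee_block_mid 0.65 [85.6, 98.1, 184.0, 246.1] ((436.37274169921875, 16.528541564941406), (61.89918518066406, 103.64468383789062), 74.72388458251953)
gauge_block_mid 0.58 [239.6, 201.3] [0.43874043 0.10889864 0.005     ]
gauge_block_mid 0.72 [228.1, 178.9, 250.6, 225.6] ((439.3936462402344, 107.41961669921875), (9.95522689819336, 37.055606842041016), 84.50502014160156)
plug_gauge_mid 0.67 [472.5, 255.0] [0.43439743 0.31165615 0.007     ]
plug_gauge_mid 0.66 [542.7, 258.6] [0.42019611 0.38808044 0.007     ]
plug_gauge_mid 0.64 [408.5, 382.8] [0.5808132  0.30517152 0.007     ]
plug_gauge_mid 0.93 [375.7, 365.7, 403.5, 388.7] ((574.5905151367188, 284.85028076171875), (41.627479553222656, 16.079914093017578), 64.34678649902344)
plug_gauge_mid 0.85 [533.8, 214.3, 554.0, 298.3] ((420.50140380859375, 389.1742858886719), (88.12684631347656, 18.173200607299805), 22.716487884521484)
plug_gauge_mid 0.6 [435.4, 220.2, 508.3, 297.5] ((438.15863037109375, 309.8764343261719), (17.528623580932617, 85.03992462158203), 60.90099334716797)
t 10.80 tcp [0.4349 0.1724 0.1476] jaw 104.4 q6 -2.05 q1 0.73 grip 0.0638 F [ 0.  -0.5  0.5] | slide [ 0.0019  0.0001 -0.0024] yaw -1.60
```

View pics/w8.png

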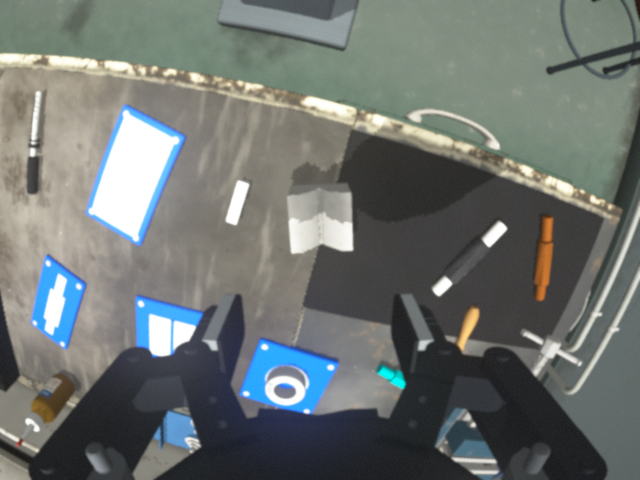

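```bash
python3 -m creep '{"slide":[[0.0014,0.0016,0.03],[0.0014,0.0016,0.06],[0.0014,0.0016,0.085],[0.0014,0.0016,0.1],[0.0014,0.0016,0.115],[0.0014,0.0016,0.128],[0.0014,0.0016,0.138],[0.0014,0.0016,0.143],[0.0014,0.0016,0.143]],"yaw":[-2.3,-2.3,-2.3,-2.3,-2.3,-2.3,-2.3,-2.3,-2.3]}'
python3 -c "
from h import *
c=wcap(); cv2.imwrite('pics/w9.png',c['pixels'][:,:,::-1]);plan([.433,.1737,.004],106.5)"
```

```text
time_s: 11.7
tool_pos: [0.4327, 0.1735, 0.0043]
ee_rot: [[-0.958, -0.288, -0.001], [-0.288, 0.958, -0.001], [0.001, -0.0, -1.0]]
force: [-0.6, 0.0, -0.2]
grip_width: 0.0638
t 11.75 tcp [0.433  0.1737 0.0048] jaw 106.7 q6 -2.01 q1 0.73 grip 0.0642 F [ 0.5 -0.4 -0.6] | slide [-0.     -0.      0.0008] yaw 0.23
```

View pics/w9.png

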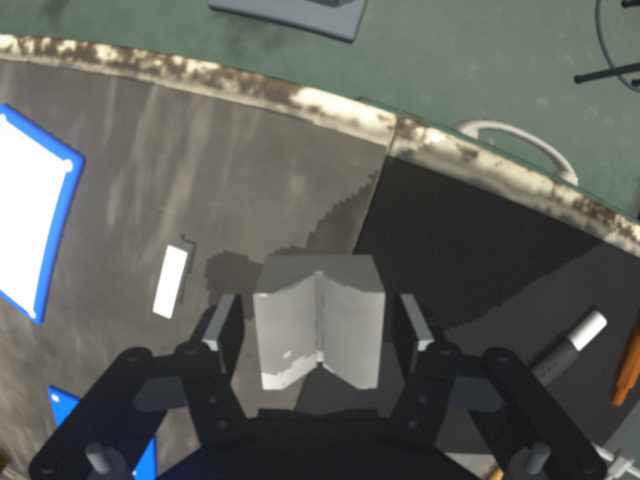

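The block sits square between the jaws at (320,330), with the groove along the tool's x. Closing on it and lifting.

```bash
python3 -m creep '{"slide":[[0,0,0],[0,0,0],[0,0,0],[0,0,0],[0,0,0],[0,0,0],[0,0,0]],"yaw":[0,0,0,0,0,0,0]}' 0 90
python3 -m creep '{"slide":[[0,0,-0.015],[0,0,-0.05],[0,0,-0.09],[0,0,-0.12],[0,0,-0.125],[0,0,-0.125]],"yaw":[0,0,0,0,0,0]}'
python3 -c "
from h import *
c=wcap(); cv2.imwrite('pics/w10.png',c['pixels'][:,:,::-1]);plan([.5918,.0649,.13],91.8)"
```

```text
time_s: 12.45
tool_pos: [0.4332, 0.1741, 0.0058]
ee_rot: [[-0.958, -0.288, 0.001], [-0.288, 0.958, 0.001], [-0.002, 0.001, -1.0]]
force: [-1.1, 1.0, 6.3]
grip_width: 0.0437
time_s: 13.05
tool_pos: [0.4321, 0.1734, 0.1295]
ee_rot: [[-0.958, -0.287, -0.0], [-0.287, 0.958, 0.001], [0.0, 0.001, -1.0]]
force: [-0.3, -0.1, -6.6]
grip_width: 0.0433
t 13.10 tcp [0.4314 0.1728 0.1282] jaw 106.7 q6 -2.01 q1 0.73 grip 0.0435 F [-0.3 -0.2 -5.5] | slide [-0.1227 -0.1493 -0.0021] yaw 14.86
```

View pics/w10.png

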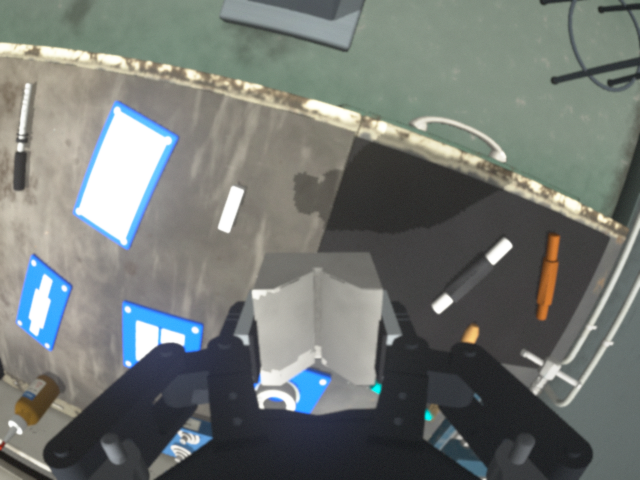

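The V-block is held and lifted clear at (318,320). Carrying it to the V-block pad and turning about 15°.

```bash
python3 -m creep '{"slide":[[-0.02,-0.025,0],[-0.045,-0.055,0],[-0.07,-0.085,0],[-0.095,-0.115,0],[-0.115,-0.14,0],[-0.1227,-0.1493,0],[-0.1227,-0.1493,0],[-0.1227,-0.1493,0]],"yaw":[3,6,9,12,14.9,14.9,14.9,14.9]}'
python3 - <<'E'
from h import *
c=wcap(); cv2.imwrite("pics/w11.png",c["pixels"][:,:,::-1])
hsv=cv2.cvtColor(c["pixels"],cv2.COLOR_RGB2HSV)
blue=cv2.inRange(hsv,(100,140,120),(115,255,255))
n,l,s,_=cv2.connectedComponentsWithStats(cv2.morphologyEx(blue,cv2.MORPH_CLOSE,np.ones((3,3))))
for i in range(1,n):
    if s[i,4]>300: print("blue",s[i],wrect(c,l==i,.005))
plan([.5918,.0649,.0115],91.8)
E
```

```text
time_s: 13.9
tool_pos: [0.5914, 0.0657, 0.1273]
ee_rot: [[-0.999, -0.031, -0.005], [-0.031, 1.0, -0.001], [0.005, -0.001, -1.0]]
force: [-0.4, 0.2, -4.5]
grip_width: 0.0438
blue [ 185    0  114  101 1781] ((455.38848876953125, 5.5938720703125), (63.52811050415039, 77.637939453125), 74.74560546875)
blue [ 105  160   81  135 5125] ((599.786376953125, -77.97598266601562), (55.72138977050781, 105.73807525634766), 70.66218566894531)
blue [ 262  172  110   81 4680] ((582.4918212890625, 64.25038146972656), (61.527801513671875, 79.62467193603516), 1.8254778385162354)
blue [ 408  193  110  104 5843] ((607.1638793945312, 183.7943572998047), (80.59610748291016, 80.32010650634766), 83.2416763305664)
t 13.95 tcp [0.5915 0.0662 0.128 ] jaw 91.9 q6 -1.92 q1 0.38 grip 0.0438 F [-0.7 -0.1 -5.4] | slide [-0.0007 -0.0012  0.1165] yaw 0.05
```

View pics/w11.png

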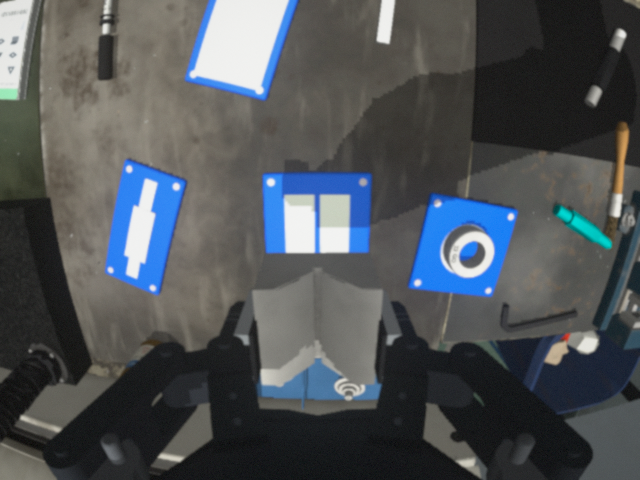

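```bash
python3 -m creep '{"slide":[[-0.0006,-0.0015,0.03],[-0.0006,-0.0015,0.065],[-0.0006,-0.0015,0.09],[-0.0006,-0.0015,0.103],[-0.0006,-0.0015,0.109],[-0.0006,-0.0015,0.112],[-0.0006,-0.0015,0.114],[-0.0006,-0.0015,0.114]],"yaw":[0,0,0,0,0,0,0,0]}'
python3 -c "
from h import *
c=wcap(); cv2.imwrite('pics/w12.png',c['pixels'][:,:,::-1]);plan([.5918,.0649,.0105],91.8)"
```

```text
time_s: 14.75
tool_pos: [0.5946, 0.0648, 0.0168]
ee_rot: [[-0.999, -0.032, 0.002], [-0.032, 0.999, 0.001], [-0.002, 0.001, -1.0]]
force: [-0.4, -0.2, -5.8]
grip_width: 0.0436
t 14.80 tcp [0.5946 0.0647 0.0168] jaw 91.8 q6 -1.92 q1 0.38 grip 0.0435 F [-0.1 -0.3 -4.9] | slide [0.0028 0.0003 0.0063] yaw 0.03
```

View pics/w12.png

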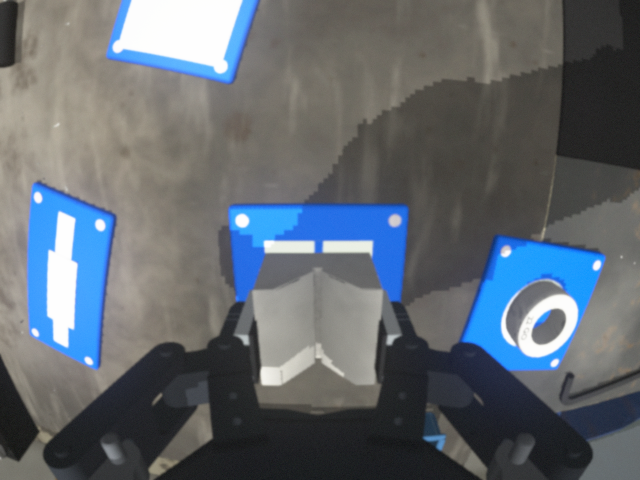

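```bash
python3 -m creep '{"slide":[[0.0027,0,0.002],[0.0027,0,0.004],[0.0027,0,0.0055],[0.0027,0,0.006],[0.0027,0,0.006]],"yaw":[0,0,0,0,0]}'
python3 -c "
from h import *
plan([.5918,.0649,.0105],91.8)"
```

```text
time_s: 15.3
tool_pos: [0.5911, 0.0643, 0.0103]
ee_rot: [[-0.999, -0.032, -0.0], [-0.032, 0.999, -0.0], [0.0, -0.0, -1.0]]
force: [-2.0, -0.4, 1.2]
grip_width: 0.0437
t 15.30 tcp [0.5911 0.0643 0.0103] jaw 91.8 q6 -1.92 q1 0.38 grip 0.0437 F [-2.  -0.4  1.2] | slide [-0.0007  0.0006 -0.0002] yaw 0.04
```

Contact confirmed: the weight is off the wrist. Releasing and lifting.

```bash
python3 -m creep '{"slide":[[0,0,0],[0,0,0],[0,0,0],[0,0,0],[0,0,-0.02],[0,0,-0.06],[0,0,-0.1],[0,0,-0.14],[0,0,-0.14],[0,0,-0.14]],"yaw":[0,0,0,0,0,0,0,0,0,0]}' 0.8
python3 - <<'E'
from h import *
c=wcap(); cv2.imwrite("pics/w13.png",c["pixels"][:,:,::-1])
for k,z in [("ring_gauge_mid",.0135),("vee_block_mid",.0225)]:
    for r in env.pinpoint(c,k)[:2]: print(k,r["p"],r["point"],ww(c,*r["point"],z))
    for r in env.regions_of(c,k)[:2]: print(k,r["p"],wrect(c,r["pixels"],z))
plan([.4385,.3098,.15],60.9)
E
```

```text
time_s: 16.3
tool_pos: [0.5917, 0.0647, 0.1512]
ee_rot: [[-0.999, -0.032, 0.003], [-0.032, 0.999, 0.001], [-0.003, 0.001, -1.0]]
force: [-0.3, 0.8, -0.7]
grip_width: 0.0681
ring_gauge_mid 0.82 [457.6, 238.9] [0.60579923 0.18265761 0.0135    ]
ring_gauge_mid 0.79 ((606.0689086914062, 183.9609832763672), (46.911773681640625, 39.35491180419922), 49.82968521118164)
vee_block_mid 0.67 [315.7, 216.3] [0.58790208 0.0629754  0.0225    ]
vee_block_mid 0.76 ((591.103759765625, 63.94633102416992), (53.41564178466797, 48.4306526184082), 1.7811739444732666)
t 16.55 tcp [0.5906 0.0642 0.1483] jaw 91.8 q6 -1.92 q1 0.38 grip 0.0682 F [-0.2 -0.2  0.4] | slide [ 0.1442  0.2503 -0.0015] yaw 30.92
```

View pics/w13.png

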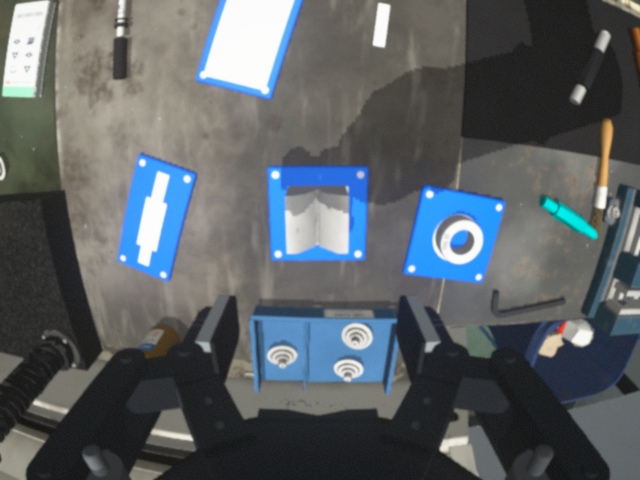

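The V-block sits square on its silhouette at (318,220). The plug gauge is next. The straight turn would put joint 6 near its limit (about -3.03), so I'll turn the other way.

Candidates in the last wrist picture are black grip with steel ends (591,67), turquoise (570,217) and brown (637,45). Only the first matches "steel plug with a black hexagonal grip".

```bash
python3 -m creep '{"slide":[[0.014,0.025,-0.01],[0.035,0.06,-0.02],[0.056,0.098,-0.02],[0.078,0.135,-0.02],[0.1,0.173,-0.02],[0.122,0.21,-0.02],[0.135,0.235,-0.02],[0.144,0.25,-0.02],[0.144,0.25,-0.02],[0.144,0.25,-0.02]],"yaw":[-8,-16,-24,-32,-40,-48,-56,-64,-72,-80]}' 1
python3 -m creep '{"slide":[[0,0,0],[0,0,0],[0,0,0],[0,0,0],[0,0,0],[0,0,0],[0,0,0],[0,0,0],[0,0,0],[0,0,0]],"yaw":[-8,-16,-24,-32,-40,-48,-56,-64,-69,-69]}'
python3 - <<'E'
from h import *
c=wcap(); cv2.imwrite("pics/w14.png",c["pixels"][:,:,::-1])
for k in ["plug_gauge_mid"]:
    for r in env.pinpoint(c,k)[:3]: print(k,r["p"],r["point"],ww(c,*r["point"],Z[k]))
    for r in env.regions_of(c,k)[:3]: print(k,r["p"],r["extent"],wrect(c,r["pixels"],Z[k]))
plan([.4385,.3098,.15],60.9)
E
```

```text
time_s: 17.55
tool_pos: [0.4386, 0.3101, 0.1688]
ee_rot: [[-0.135, -0.991, -0.001], [-0.991, 0.135, -0.002], [0.002, 0.001, -1.0]]
force: [0.7, 0.1, -0.4]
grip_width: 0.0852
time_s: 18.55
tool_pos: [0.4391, 0.3094, 0.1689]
ee_rot: [[0.873, -0.488, -0.001], [-0.488, -0.873, -0.001], [-0.0, 0.002, -1.0]]
force: [0.2, -0.6, 0.4]
grip_width: 0.085
plug_gauge_mid 0.8 [226.8, 59.2] [0.58719437 0.31029447 0.007     ]
plug_gauge_mid 0.74 [248.5, 269.0] [0.42161407 0.38997539 0.007     ]
plug_gauge_mid 0.67 [320.8, 210.1] [0.43765222 0.3061909  0.007     ]
plug_gauge_mid 0.95 [311.3, 158.8, 328.2, 260.6] ((436.701171875, 310.2861633300781), (16.789838790893555, 87.7764663696289), 61.23891067504883)
plug_gauge_mid 0.92 [209.8, 237.7, 293.7, 298.0] ((419.50738525390625, 388.5351257324219), (85.17862701416016, 17.372188568115234), 23.980358123779297)
plug_gauge_mid 0.65 [182.1, 45.3, 279.0, 78.7] ((584.4395141601562, 307.9365234375), (83.734130859375, 16.31989288330078), 68.93040466308594)
t 18.70 tcp [0.4392 0.3096 0.1693] jaw -119.3 q6 0.14 q1 0.92 grip 0.0854 F [ 0.4 -0.7  0. ] | slide [-0.0008  0.0001  0.0193] yaw -0.17
```

View pics/w14.png

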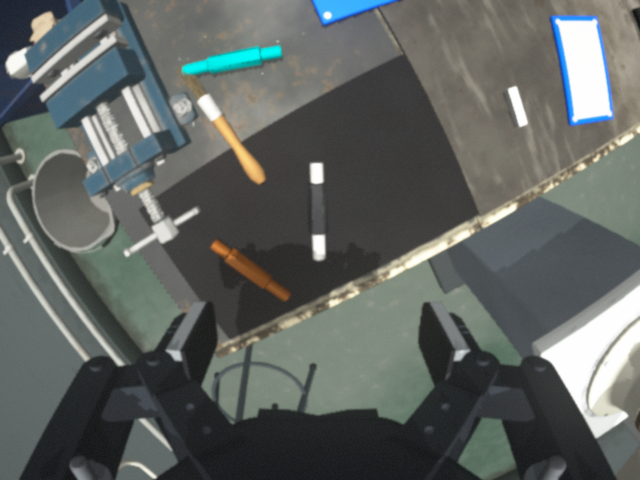

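```bash
python3 -c "
import cv2
i=cv2.imread('pics/w14.png')[140:320,180:420]; cv2.imwrite('pics/w14c.png',cv2.resize(i,None,fx=3,fy=3,interpolation=2))"
```

```text
(no output)
```

View pics/w14c.png

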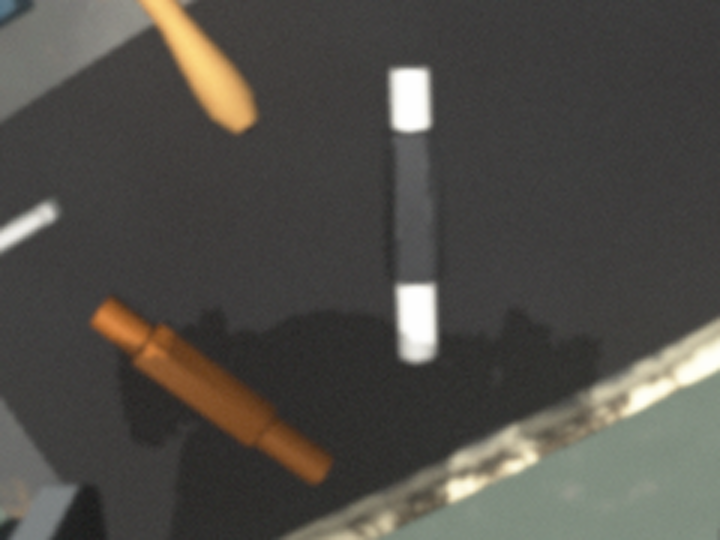

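The crop confirms it: steel ends, dark hexagonal grip, at (318,210) in the full picture. The brown look-alike is at lower left. Descending with the jaws partly open.

```bash
python3 -m creep '{"slide":[[-0.0017,0.0005,0.04],[-0.0017,0.0005,0.08],[-0.0017,0.0005,0.115],[-0.0017,0.0005,0.135],[-0.0017,0.0005,0.15],[-0.0017,0.0005,0.158],[-0.0017,0.0005,0.163],[-0.0017,0.0005,0.1645],[-0.0017,0.0005,0.1645]],"yaw":[0,0,0,0,0,0,0,0,0]}' 0.5
python3 -c "
from h import *
c=wcap(); cv2.imwrite('pics/w15.png',c['pixels'][:,:,::-1]);plan([.4375,.310,.004],60.9)"
```

```text
time_s: 19.6
tool_pos: [0.4379, 0.3104, 0.0058]
ee_rot: [[0.873, -0.488, 0.001], [-0.488, -0.873, 0.001], [0.0, -0.001, -1.0]]
force: [0.9, -0.0, -0.4]
grip_width: 0.0425
t 19.65 tcp [0.438  0.3105 0.006 ] jaw -119.2 q6 0.14 q1 0.92 grip 0.0428 F [-0.5  0.4 -0.2] | slide [-0.0002  0.0007  0.002 ] yaw -0.08
```

View pics/w15.png

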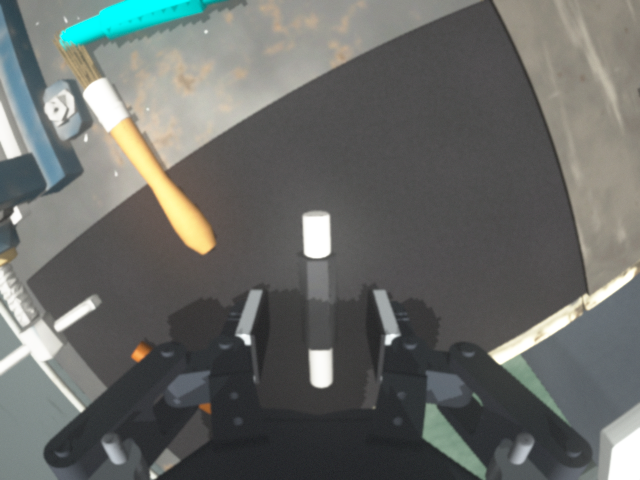

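```bash
python3 -m creep '{"slide":[[0,0,0.001],[0,0,0.001],[0,0,0.001],[0,0,0.001],[0,0,0.001],[0,0,0.001],[0,0,0.001]],"yaw":[0,0,0,0,0,0,0]}' 0 60
python3 -c "
from h import *
plan([.4375,.310,.004],60.9)"
python3 -m creep '{"slide":[[0,0,-0.015],[0,0,-0.05],[0,0,-0.09],[0,0,-0.12],[0,0,-0.135],[0,0,-0.135]],"yaw":[0,0,0,0,0,0]}'
python3 -c "
from h import *
c=wcap(); cv2.imwrite('pics/w16.png',c['pixels'][:,:,::-1]);plan([.5999,-.0781,.15],70.7)"
```

```text
time_s: 20.35
tool_pos: [0.4378, 0.3102, 0.005]
ee_rot: [[0.873, -0.487, 0.001], [-0.487, -0.873, 0.0], [0.0, -0.001, -1.0]]
force: [-1.7, -0.9, 6.4]
grip_width: 0.0125
t 20.35 tcp [0.4378 0.3102 0.005 ] jaw -119.2 q6 0.14 q1 0.92 grip 0.0125 F [-1.7 -0.9  6.4] | slide [-0.0001  0.0004  0.001 ] yaw -0.06
time_s: 20.95
tool_pos: [0.4384, 0.3111, 0.1415]
ee_rot: [[0.873, -0.487, 0.003], [-0.487, -0.873, 0.004], [0.001, -0.005, -1.0]]
force: [0.3, 0.5, -0.9]
grip_width: 0.0122
t 21.00 tcp [0.4375 0.3102 0.1396] jaw -119.2 q6 0.14 q1 0.92 grip 0.0127 F [-0.5  0.9 -0.8] | slide [ 0.3312  0.2597 -0.0109] yaw -9.90
```

View pics/w16.png

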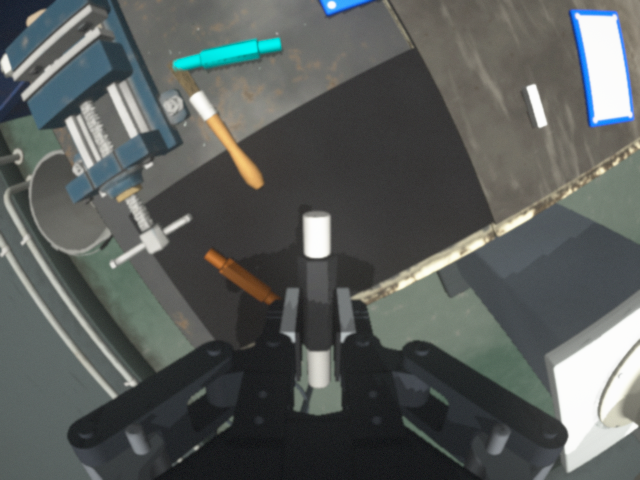

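The plug is held level at (318,300). Carrying it to the plug pad.

```bash
python3 -m creep '{"slide":[[0.02,0.016,0],[0.055,0.043,0],[0.09,0.071,0],[0.128,0.1,0],[0.166,0.13,0],[0.204,0.16,0],[0.242,0.19,0],[0.28,0.22,0],[0.312,0.245,0],[0.331,0.26,0]],"yaw":[-2,-5,-9.9,-9.9,-9.9,-9.9,-9.9,-9.9,-9.9,-9.9]}'
python3 -m creep '{"slide":[[0,0,0],[0,0,0],[0,0,0]],"yaw":[0,0,0]}'
python3 - <<'E'
from h import *
c=wcap(); cv2.imwrite("pics/w17.png",c["pixels"][:,:,::-1])
hsv=cv2.cvtColor(c["pixels"],cv2.COLOR_RGB2HSV)
blue=cv2.inRange(hsv,(100,140,120),(115,255,255))
n,l,s,_=cv2.connectedComponentsWithStats(cv2.morphologyEx(blue,cv2.MORPH_CLOSE,np.ones((3,3))))
for i in range(1,n):
    if s[i,4]>300: print("blue",s[i],wrect(c,l==i,.005))
a=ww(c,317,213,c["p"][2]+.004);b=ww(c,318.5,387,c["p"][2]+.004); print((a+b)/2-c["p"],np.linalg.norm(a-b),a,b)
plan([.5999,-.0781,.02],70.7)
E
```

```text
time_s: 22.0
tool_pos: [0.5993, -0.0813, 0.1363]
ee_rot: [[0.943, -0.333, -0.004], [-0.333, -0.943, -0.0], [-0.004, 0.002, -1.0]]
force: [0.8, 0.7, -0.7]
grip_width: 0.0127
time_s: 22.3
tool_pos: [0.5989, -0.0776, 0.138]
ee_rot: [[0.944, -0.329, -0.003], [-0.329, -0.944, 0.0], [-0.002, 0.001, -1.0]]
force: [-0.8, -0.1, -2.1]
grip_width: 0.0125
blue [ 282  149   74  130 5473] ((600.9430541992188, -79.37086486816406), (55.10785675048828, 104.79668426513672), 70.60601806640625)
blue [ 113  222  111   93 2847] ((592.7985229492188, 63.345184326171875), (80.29680633544922, 80.75749969482422), 2.265660047531128)
blue [  30  252   83   81 2604] ((608.4960327148438, 182.64923095703125), (82.28915405273438, 80.73348236083984), 83.06360626220703)
[-0.00035782 -0.00048982  0.004     ] 0.08780433492454852 [ 0.64015415 -0.09219351  0.14197163] [ 0.5570241  -0.06392699  0.14197163]
t 22.35 tcp [ 0.5992 -0.0773  0.1385] jaw -109.2 q6 1.10 q1 0.14 grip 0.0128 F [-0.7 -0.8 -1. ] | slide [0.0011 0.0004 0.1185] yaw 0.10
```

View pics/w17.png

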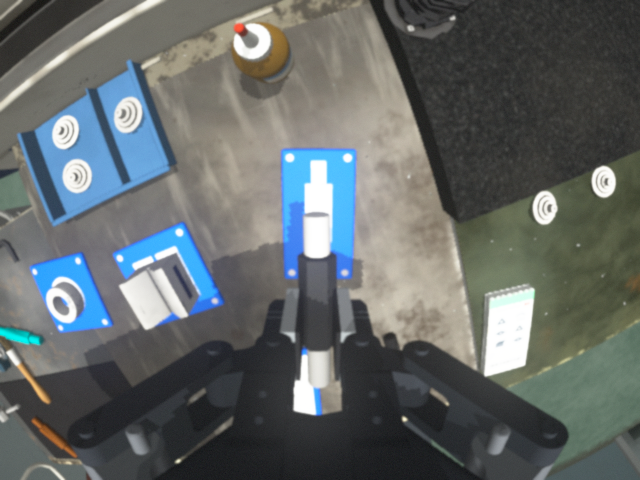

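```bash
python3 -m creep '{"slide":[[0.0014,0.0008,0.03],[0.0014,0.0008,0.07],[0.0014,0.0008,0.1],[0.0014,0.0008,0.115],[0.0014,0.0008,0.12],[0.0014,0.0008,0.123],[0.0014,0.0008,0.124],[0.0014,0.0008,0.124]],"yaw":[0,0,0,0,0,0,0,0]}'
python3 -c "
from h import *
c=wcap(); cv2.imwrite('pics/w18.png',c['pixels'][:,:,::-1]);plan([.6003,-.0785,.0105],70.7)"
```

```text
time_s: 23.15
tool_pos: [0.6017, -0.0792, 0.0164]
ee_rot: [[0.944, -0.33, 0.002], [-0.33, -0.944, 0.0], [0.002, -0.001, -1.0]]
force: [-0.8, -0.4, -1.5]
grip_width: 0.0123
t 23.20 tcp [ 0.6017 -0.0793  0.0165] jaw -109.3 q6 1.10 q1 0.14 grip 0.0125 F [-0.2 -0.2 -2.2] | slide [-0.0016 -0.0003  0.006 ] yaw 0.05
```

View pics/w18.png

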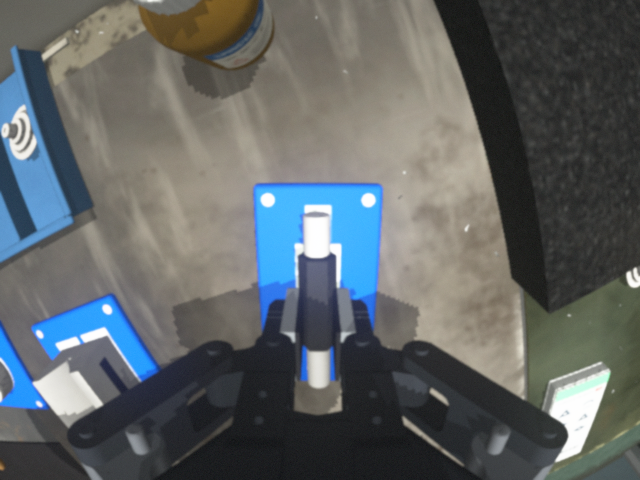

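```bash
python3 -m creep '{"slide":[[-0.0014,-0.0003,0.002],[-0.0014,-0.0003,0.004],[-0.0014,-0.0003,0.0055],[-0.0014,-0.0003,0.006],[-0.0014,-0.0003,0.006]],"yaw":[0,0,0,0,0]}'
```

```text
time_s: 23.7
tool_pos: [0.5996, -0.0788, 0.0096]
ee_rot: [[0.944, -0.33, -0.0], [-0.33, -0.944, -0.0], [-0.0, 0.0, -1.0]]
force: [-1.5, 1.6, 1.4]
grip_width: 0.0123
```

Contact made. Releasing with a partial opening and lifting.

```bash
python3 -m creep '{"slide":[[0,0,0],[0,0,0],[0,0,0],[0,0,0],[0,0,-0.02],[0,0,-0.06],[0,0,-0.1],[0,0,-0.14],[0,0,-0.14],[0,0,-0.14]],"yaw":[0,0,0,0,0,0,0,0,0,0]}' 0.5
python3 - <<'E'
from h import *
c=wcap(); cv2.imwrite("pics/w19.png",c["pixels"][:,:,::-1])
for k,z in [("plug_gauge_mid",.012)]:
    for r in env.pinpoint(c,k)[:2]: print(k,r["p"],r["point"],ww(c,*r["point"],z))
    for r in env.regions_of(c,k)[:2]: print(k,r["p"],wrect(c,r["pixels"],z))
plan([.4345,-.2155,.15],80)
E
```

```text
time_s: 24.7
tool_pos: [0.6001, -0.0786, 0.1505]
ee_rot: [[0.944, -0.33, 0.003], [-0.33, -0.944, 0.001], [0.002, -0.002, -1.0]]
force: [0.4, -0.5, -0.5]
grip_width: 0.0432
plug_gauge_mid 0.74 [20.9, 330.4] [0.58969871 0.30174601 0.012     ]
plug_gauge_mid 0.69 [322.1, 216.3] [ 0.60053242 -0.0829061   0.012     ]
plug_gauge_mid 0.79 ((587.824951171875, 296.2828369140625), (89.82784271240234, 19.238327026367188), 70.66194915771484)
plug_gauge_mid 0.59 ((599.4254760742188, -79.11358642578125), (15.751289367675781, 85.90827941894531), 71.21749114990234)
t 24.85 tcp [ 0.5987 -0.0788  0.1478] jaw -109.3 q6 1.10 q1 0.14 grip 0.0428 F [-0.   0.6 -0.1] | slide [-0.1099  0.1833 -0.0017] yaw -9.29
```

View pics/w19.png

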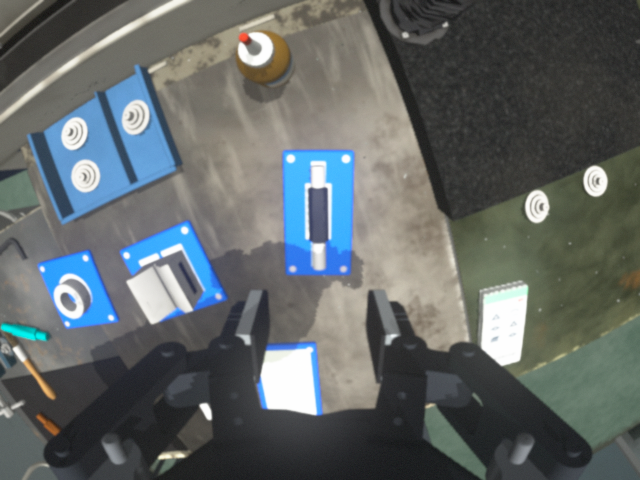

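The plug lies on its silhouette at (318,215). Moving to the insert box.

```bash
python3 -m creep '{"slide":[[-0.015,0.025,0],[-0.035,0.06,0],[-0.058,0.098,0],[-0.08,0.135,0],[-0.1,0.168,0],[-0.11,0.183,0],[-0.11,0.183,0],[-0.11,0.183,0]],"yaw":[-3,-6,-9.3,-9.3,-9.3,-9.3,-9.3,-9.3]}' 0.8
python3 - <<'E'
from h import *
c=wcap(); cv2.imwrite("pics/w20.png",c["pixels"][:,:,::-1])
for k,z in [("insert_box_mid",.0065)]:
    for r in env.pinpoint(c,k)[:2]: print(k,r["p"],r["point"],ww(c,*r["point"],z))
    for r in env.regions_of(c,k)[:2]: print(k,r["p"],wrect(c,r["pixels"],z))
plan([.4345,-.2155,.004],80)
E
```

```text
time_s: 25.65
tool_pos: [0.4359, -0.2153, 0.149]
ee_rot: [[0.985, -0.173, -0.0], [-0.173, -0.985, -0.0], [-0.0, 0.0, -1.0]]
force: [0.3, -0.4, -0.2]
grip_width: 0.0682
insert_box_mid 0.64 [318.5, 216.6] [ 0.43572215 -0.2165979   0.0065    ]
insert_box_mid 0.97 ((431.9281005859375, -214.36590576171875), (48.57380676269531, 94.39214324951172), 80.42166900634766)
t 25.80 tcp [ 0.4366 -0.2147  0.149 ] jaw -99.9 q6 1.52 q1 -0.12 grip 0.0683 F [-0.  -0.4  0.2] | slide [-0.0019  0.0012  0.145 ] yaw 0.10
```

View pics/w20.png

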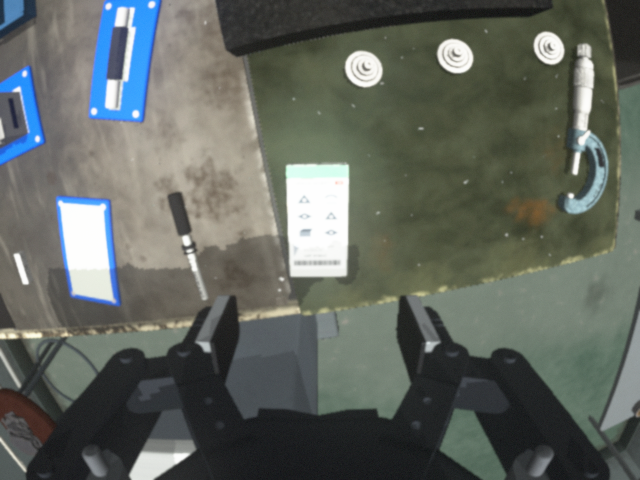

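```bash
python3 -m creep '{"slide":[[-0.0025,0.0005,0.03],[-0.0025,0.0005,0.065],[-0.0025,0.0005,0.095],[-0.0025,0.0005,0.115],[-0.0025,0.0005,0.13],[-0.0025,0.0005,0.138],[-0.0025,0.0005,0.143],[-0.0025,0.0005,0.144],[-0.0025,0.0005,0.144]],"yaw":[0,0,0,0,0,0,0,0,0]}'
python3 -c "
from h import *
c=wcap(); cv2.imwrite('pics/w21.png',c['pixels'][:,:,::-1]);plan([.4337,-.2153,.004],80.4)"
```

```text
time_s: 26.7
tool_pos: [0.4335, -0.2152, 0.0057]
ee_rot: [[0.985, -0.173, 0.001], [-0.173, -0.985, -0.0], [0.001, 0.0, -1.0]]
force: [-0.3, 0.1, -0.0]
grip_width: 0.0684
t 26.75 tcp [ 0.4336 -0.2153  0.0059] jaw -100.0 q6 1.52 q1 -0.12 grip 0.0681 F [-0.1  0.2  0.3] | slide [0.0001 0.     0.0019] yaw -0.35
```

View pics/w21.png

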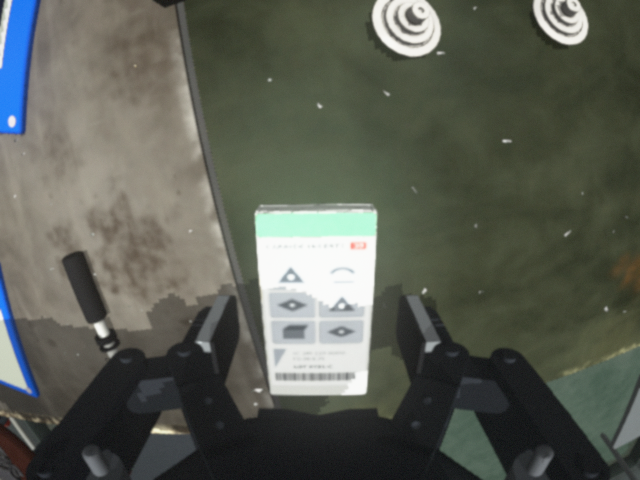

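```bash
python3 -m creep '{"slide":[[0,0,0.002],[0,0,0.004],[0,0,0.005],[0,0,0.005]],"yaw":[0,0,0,0]}'
python3 -m creep '{"slide":[[0,0,0],[0,0,0],[0,0,0],[0,0,0],[0,0,0],[0,0,0],[0,0,0]],"yaw":[0,0,0,0,0,0,0]}' 0 40
python3 -c "
from h import *
c=wcap(); cv2.imwrite('pics/w22.png',c['pixels'][:,:,::-1]);plan([.4337,-.2153,.004],80.4)"
```

```text
time_s: 27.15
tool_pos: [0.4329, -0.2153, 0.0003]
ee_rot: [[0.985, -0.173, -0.0], [-0.173, -0.985, 0.0], [-0.0, 0.0, -1.0]]
force: [0.5, -0.3, -0.6]
grip_width: 0.0684
time_s: 27.85
tool_pos: [0.4331, -0.2153, 0.0006]
ee_rot: [[0.985, -0.173, 0.0], [-0.173, -0.985, -0.0], [0.0, 0.0, -1.0]]
force: [-1.1, -0.0, 4.4]
grip_width: 0.0463
t 27.90 tcp [ 0.4331 -0.2153  0.0006] jaw -100.0 q6 1.52 q1 -0.12 grip 0.0461 F [0.5 0.3 5.3] | slide [ 0.0006 -0.0001 -0.0034] yaw -0.36
```

View pics/w22.png

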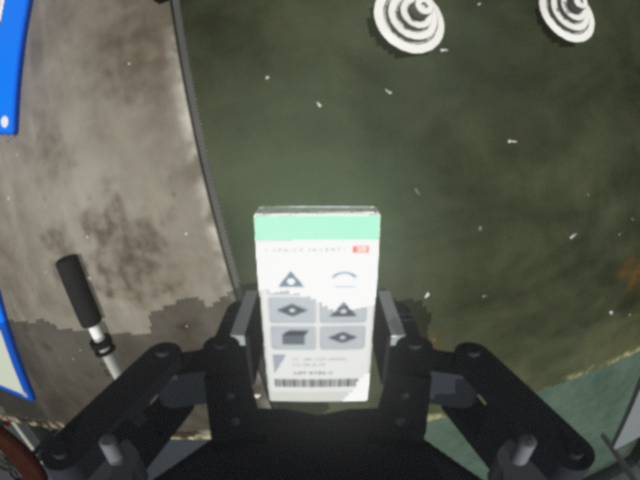

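```bash
python3 -m creep '{"slide":[[0,0,-0.01],[0,0,-0.04],[0,0,-0.08],[0,0,-0.12],[0,0,-0.145],[0,0,-0.145]],"yaw":[0,0,0,0,0,0]}'
python3 - <<'E'
from h import *
c=env.capture("top"); px=c["pixels"]; hsv=cv2.cvtColor(px,cv2.COLOR_RGB2HSV)
for nm,m in [("blue",cv2.inRange(hsv,(98,100,120),(118,255,255))),("white",cv2.inRange(hsv,(0,0,190),(180,40,255)))]:
    m2=np.zeros_like(m); m2[225:305,295:350]=m[225:305,295:350]
    n,l,s,_=cv2.connectedComponentsWithStats(m2)
    for i in range(1,n):
        if s[i,4]>60: print(nm,s[i],rect(c,l==i,.005))
plan([.4395,.0025,.15],74.7)
E
```

```text
time_s: 28.5
tool_pos: [0.4353, -0.2157, 0.1495]
ee_rot: [[0.985, -0.173, 0.009], [-0.173, -0.985, -0.002], [0.009, 0.0, -1.0]]
force: [-0.2, 0.3, -1.2]
grip_width: 0.0461
blue [301 237  39  54 277] ((440.5566711425781, 8.938346862792969), (64.34375762939453, 108.71459197998047), 74.65113830566406)
white [330 225  17  14 175] ((512.8987426757812, -29.02412223815918), (29.47789192199707, 35.89765548706055), 0.5197778344154358)
white [304 239  34  49 974] ((442.05621337890625, 8.884765625), (52.086021423339844, 97.4654312133789), 75.05847930908203)
t 28.55 tcp [ 0.4337 -0.2152  0.1472] jaw -100.0 q6 1.52 q1 -0.12 grip 0.0461 F [ 0.2  0.4 -1.4] | slide [-0.032  -0.2154 -0.0029] yaw 5.32
```

```bash
python3 -m creep '{"slide":[[-0.003,-0.02,0],[-0.008,-0.055,0],[-0.014,-0.095,0],[-0.02,-0.135,0],[-0.025,-0.172,0],[-0.03,-0.205,0],[-0.0324,-0.222,0],[-0.0324,-0.222,0],[-0.0324,-0.222,0],[-0.0324,-0.222,0]],"yaw":[2,5.3,5.3,5.3,5.3,5.3,5.3,5.3,5.3,5.3]}'
python3 - <<'E'
from h import *
c=wcap(); cv2.imwrite("pics/w23.png",c["pixels"][:,:,::-1])
hsv=cv2.cvtColor(c["pixels"],cv2.COLOR_RGB2HSV)
blue=cv2.inRange(hsv,(98,120,100),(118,255,255))
n,l,s,_=cv2.connectedComponentsWithStats(cv2.morphologyEx(blue,cv2.MORPH_CLOSE,np.ones((3,3))))
for i in range(1,n):
    if s[i,4]>150: print("blue",s[i],wrect(c,l==i,.005))
plan([.441,.0085,.02],74.7)
E
```

```text
time_s: 29.55
tool_pos: [0.4388, 0.0082, 0.1446]
ee_rot: [[0.964, -0.264, -0.002], [-0.264, -0.964, -0.001], [-0.002, 0.001, -1.0]]
force: [-0.6, -0.6, -0.1]
grip_width: 0.0461
blue [ 137    0  120  118 4577] ((591.96826171875, 64.01078033447266), (80.78095245361328, 80.35494995117188), 1.8041731119155884)
blue [ 331    0   77   61 3154] ((573.4302978515625, -69.45417022705078), (55.75065994262695, 49.81913375854492), 70.81461334228516)
blue [  34   35   81  111 4407] ((607.2216796875, 183.15399169921875), (82.02667236328125, 80.79070281982422), 83.14336395263672)
blue [ 273  147   84   59 1335] ((470.97235107421875, 0.6881904602050781), (63.809505462646484, 45.61676788330078), 74.63423919677734)
t 29.60 tcp [0.439  0.0081 0.1448] jaw -105.4 q6 0.91 q1 0.39 grip 0.0459 F [ 0.1  0.2 -0.7] | slide [ 0.002  -0.001   0.1248] yaw -0.06
```

View pics/w23.png

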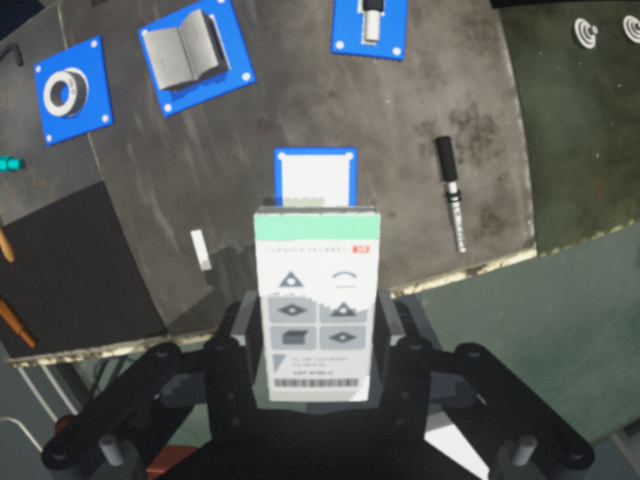

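```bash
python3 -m creep '{"slide":[[0.0017,-0.0014,0.03],[0.0017,-0.0014,0.07],[0.0017,-0.0014,0.1],[0.0017,-0.0014,0.12],[0.0017,-0.0014,0.128],[0.0017,-0.0014,0.132],[0.0017,-0.0014,0.133],[0.0017,-0.0014,0.133]],"yaw":[0,0,0,0,0,0,0,0]}'
python3 -c "
from h import *
c=wcap(); cv2.imwrite('pics/w24.png',c['pixels'][:,:,::-1]);plan([.441,.009,.0058],74.7)"
```

```text
time_s: 30.4
tool_pos: [0.4422, 0.01, 0.0131]
ee_rot: [[0.965, -0.264, 0.002], [-0.264, -0.965, 0.001], [0.002, -0.001, -1.0]]
force: [-0.2, -0.3, -0.9]
grip_width: 0.0461
t 30.45 tcp [0.4422 0.0101 0.0132] jaw -105.3 q6 0.91 q1 0.39 grip 0.0461 F [-0.5  0.3 -0.5] | slide [-0.0009  0.0014  0.0074] yaw 0.02
```

View pics/w24.png

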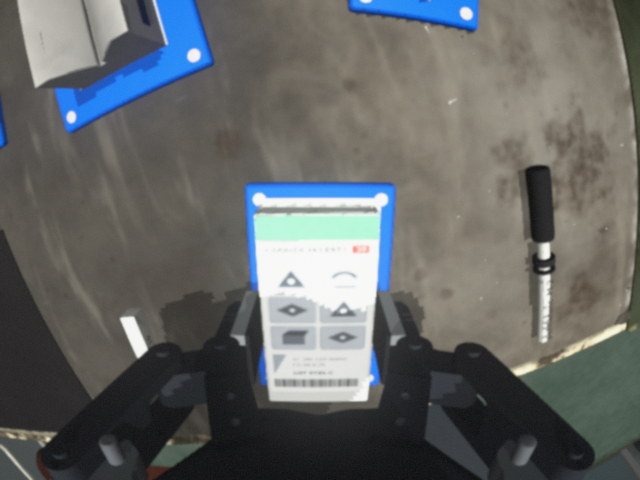

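```bash
python3 -m creep '{"slide":[[-0.0005,0.0006,0.002],[-0.0005,0.0006,0.004],[-0.0005,0.0006,0.0055],[-0.0005,0.0006,0.007],[-0.0005,0.0006,0.007]],"yaw":[0,0,0,0,0]}'
```

```text
time_s: 30.95
tool_pos: [0.4409, 0.0095, 0.0055]
ee_rot: [[0.965, -0.263, 0.0], [-0.263, -0.965, -0.0], [0.0, 0.0, -1.0]]
force: [-1.7, -0.2, 3.9]
grip_width: 0.046
```

```bash
python3 -m creep '{"slide":[[0,0,0],[0,0,0],[0,0,0],[0,0,0],[0,0,-0.02],[0,0,-0.06],[0,0,-0.1],[0,0,-0.14],[0,0,-0.17],[0,0,-0.17]],"yaw":[0,0,0,0,0,0,0,0,0,0]}' 0.8
python3 -m creep '{"slide":[[0,0,0],[0,0,0]],"yaw":[0,0]}'
python3 - <<'E'
from h import *
c=wcap(); cv2.imwrite("pics/w25.png",c["pixels"][:,:,::-1])
for k,z in [("insert_box_mid",.0115),("plug_gauge_mid",.012),("vee_block_mid",.0225),("ring_gauge_mid",.0135),("gauge_block_mid",.005),("marker_pen_mid",.006)]:
    for r in env.regions_of(c,k)[:1]: print(k,r["p"],wrect(c,r["pixels"],z))
E
```

```text
time_s: 31.95
tool_pos: [0.4436, 0.0102, 0.1798]
ee_rot: [[0.965, -0.263, 0.01], [-0.263, -0.965, 0.003], [0.009, -0.006, -1.0]]
force: [0.2, -0.7, -0.6]
grip_width: 0.0686
time_s: 32.15
tool_pos: [0.4399, 0.0092, 0.1742]
ee_rot: [[0.965, -0.264, -0.002], [-0.264, -0.965, -0.001], [-0.002, 0.001, -1.0]]
force: [0.4, -0.3, -0.5]
grip_width: 0.0684
insert_box_mid 0.96 ((438.84161376953125, 9.864105224609375), (48.23761749267578, 95.89209747314453), 75.12586212158203)
plug_gauge_mid 0.96 ((421.24359130859375, 383.28082275390625), (84.31559753417969, 27.704160690307617), 24.68033790588379)
vee_block_mid 0.85 ((591.02783203125, 65.82011413574219), (53.367645263671875, 55.258426666259766), 2.125985860824585)
ring_gauge_mid 0.82 ((605.8915405273438, 183.76455688476562), (47.66978454589844, 37.10958480834961), 72.08812713623047)
gauge_block_mid 0.81 ((438.4171447753906, 107.70811462402344), (12.563495635986328, 38.09161376953125), 84.5917739868164)
marker_pen_mid 0.97 ((427.9891357421875, -103.52621459960938), (13.267650604248047, 99.65445709228516), 89.53134155273438)
```

View pics/w25.png

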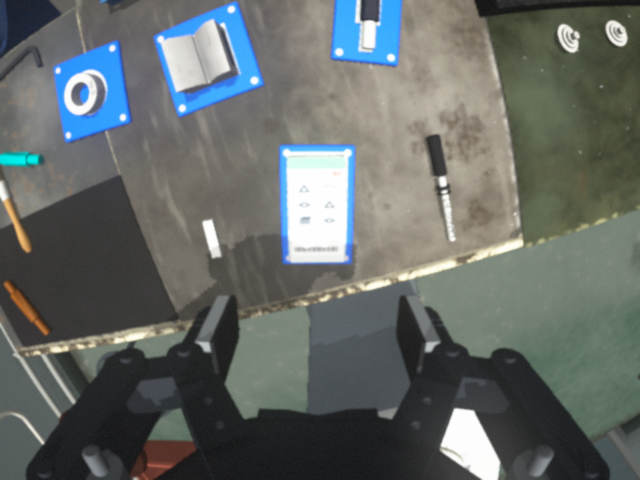

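All four parts are on their pads and the two bystanders have not moved. One last check from the top camera before handing in.

Run:
```python
from h import *
c=env.capture("top"); cv2.imwrite("pics/fin.png",cv2.resize(c["pixels"][160:300,200:400,::-1],None,fx=4,fy=4,interpolation=cv2.INTER_CUBIC))
c=env.capture("top")
```

```text
(no output)
```

View pics/fin.png

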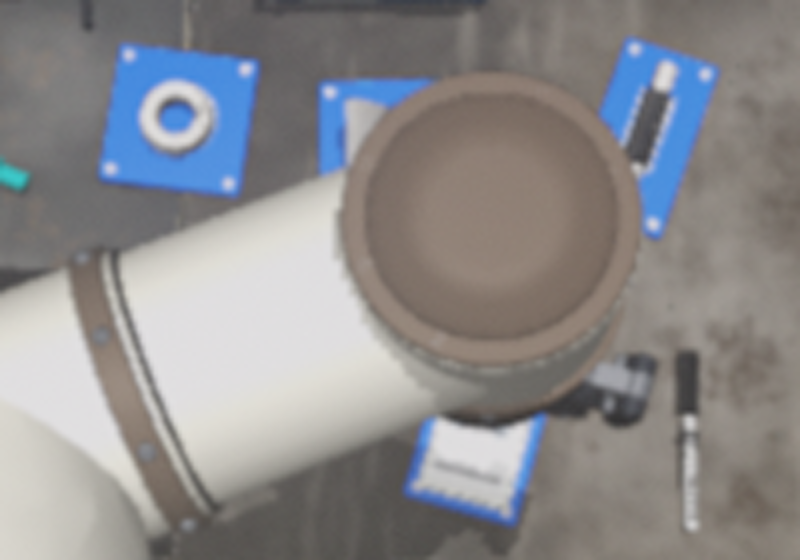

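The top view shows the ring at (177,117) and the plug at (650,120) on their silhouettes. The arm hides the V-block and most of the box, but the wrist pictures already showed those placed. Handing in.

```bash
python3 -c "
from bench import env
print(env.job_done())"
```

```text
the job is handed in; nothing more can be done
None
```

I put the ring gauge, V-block, plug gauge and insert box each on its own pad, one after another, and handed the job in at about 32 s of the 102 s allowed. The hand-in gives no verdict, so the results below are my own last measurements.

| Part | Distance from pad centre | Angle to silhouette |
|---|---|---|
| Ring gauge | about 1.5 mm | does not matter |
| V-block | about 1–1.5 mm | under 1° |
| Plug gauge | about 1–2 mm | under 1° |
| Insert box | about 2–2.5 mm | under 1° |

- **Disagreement:** the point network put the V-block and plug about 4–4.5 mm off, where its outline gave 1–2 mm. Either is well within the 12 mm limit.
- **Bystanders:** the marker pen and small gauge block measured within about 3 mm of where they started, which is no more than the measuring error. I left the brown and turquoise look-alikes alone.
- **Not checked:** in the final top view the arm hid most of the V-block and the box. For those two I relied on the wrist camera pictures.
- **Flatness:** I judged the parts flat from the pictures only. The contact force at each placing was 4 N or less.

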